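# Hang an open cuff bracelet on the display bar

### The job

Take the open cuff bracelet out of its slotted wooden block and hang it, gap first, over the empty arm of the bracelet bar under the glass shelf, so that the bar passes inside the cuff. Slide it along the bar so that it ends right up against the end disc, and leave it hanging there on its own. Do not knock the glass shelf or disturb the ring box, the loupe and the medal.

Things in the scene. Friction and masses are not known exactly. Their poses are not given: they have to be found in the camera images.
- cuff_center (a point): Centre of the circle of the open cuff: a plain gold-coloured C, inner radius 30, outer 34 mm, band 12 mm wide along y (axis of the circle); the C lies in the x-z plane, gap to -z, 16 mm wide between two round knobs (radius 6, 14 mm long along y, lowest at z = -35 mm). Starts upright, gap down, in the block's slot. 77 to 143 g, heavy at the knobs, so it hangs stably gap down.
- cuff_setting (a point): Centre of the box-like setting on the cuff's back, opposite the gap, 38 mm above cuff_center along z; axes as the cuff's. 20 (x) by 12 (y) by 10 mm (z), dark inlay on top, sides flush with the band's edges: the place to grip, across y, from above.
- cuff: The whole cuff, with its origin on its middle plane, level with the knobs' lowest line, 35 mm below cuff_center; axes the same.
- block: Fixed dark wooden block, 100 (x) by 70 (y) by 34 mm high, origin at the centre of its underside. Along its x runs a slot 16 mm wide, its floor 16 mm above the table, where the cuff stands on its knobs, plane along the slot, free above.
- rack: Fixed bracelet rack. Origin on the table under its post; y along the bar, x away from the robot's (open) side. Base plate x -60..80, y -130..180, 12 mm thick. Post radius 8 mm; on it a level steel bar, radius 5, axis at z = 130 mm. Empty arm y 8..150, then an end disc (radius 20). The -y arm has two fixed closed bangles. Uprights (radius 5) at x 62, y -115 and 170, hold the shelf.
- disc_face (a point): Centre of the inner face of the end disc (radius 20, 6 mm thick) of the rack's empty arm, on the bar's axis; axes as the rack's. The empty bar runs from here along -y for 142 mm to the post. A cuff hanging at rest has its centre 25 mm below the bar's axis, its setting 8 to 18 mm above it; pushed off its middle it turns and jams.
- shelf: Clear glass shelf with aluminium front edge, fixed; origin and axes as the rack's. x -14..78, y -135..185, underside z 250, top 258 mm (a ring display on it to 274). It overhangs the bar, 120 mm above its axis: a tool pointing straight down cannot get to the bar; one leaning about 40 degrees, coming down from the open side towards +x, can.
- ringbox: Loose closed ring box, 55 by 55 by 42 mm high, origin at the centre of its underside. Leave it alone.
- loupe: Loose black loupe, upright cylinder, radius 17 mm, 30 mm high, origin at the centre of its underside. Leave it alone.
- medal: Loose flat medal, radius 25 mm, 7 mm thick, origin at the centre of its underside. Leave it alone.
There are look-alikes about, which are no part of the job. Leave any blue or purple look-alike of the cuff alone.

How it is judged:
By the outcome, as a careful person would: the job done as asked, in the order asked, and still so for the second after the job is handed in, with the robot touching nothing.
It also fails if it takes over 64 s, if anything falls off the work surface, if the arm or the gripper's body presses on something with over 40 N, if the wrist force passes 120 N, or if a joint passes its speed limit or range.

### The arm

A 6-joint arm with a two-finger parallel gripper is mounted at the origin on the work surface. World frame = base frame: x ahead of the robot, y to its left, z up, the work surface at z = 0. Lengths are in m, angles in rad, forces in N, time in s.
With the tool pointing down it reaches from about 0.425 to 0.95 m from the base axis. Payload 14.7 kg.
Tool frame: the origin (TCP) lies between the finger pads; the fingertips stand 17 mm ahead of it and the grasp point (between the pads) lies 2 mm behind it; z points along the fingers, y is the direction in which the jaws open and shut (so a half turn about z gives the same grasp; the last joint's range is limited). The gripper opens to 85 mm and grips with 20 to 120 N. Pads are 22 mm wide; open, the fingers measure 114 mm over their backs; the gripper's body (76 mm by 85 mm) begins 54 mm behind the grasp point. The pads swing forward as they close: fully open they stand 13 mm farther back than shut.
Start: joints at [-1.199, 0.48, 1.596, -0, 1.065, -0.047], TCP at [0.264, -0.594, 0.248] pointing down, gripper open.
Joint ranges: [-2.75, 2.75], [-0.82, 2.05], [0.23, 2.67], [-1.56, 4.7], [0.09, 2.69], [-2.92, 2.92]. Speed limits (rad/s): [1.89, 1.89, 2.39, 3.01, 3.01, 3.01].

### API

Orientations are given as a unit quaternion [x, y, z, w].
In Python, from rig import sense, read_camera, calibration, job_done, regions_of, mark_of gives the robot as it stands.
- The arm moves only by the tool servo_tool, never from a script. Its argument "targets" is a list of rows, each a list of 3 entries, a list of its own where there are three numbers: the opening, from 0 (shut) to 1 (fully open), then the shift along the world's x, y, z in mm, then the turn about the world's z in degrees. In form: [[fingers, [tx, ty, tz], spin], ...]. A call has exactly 8 rows; each row shifts and turns the commanded pose from where the row before left it; what a row does not reach is not made up. A row lasts 1/10 s, in which the tool goes at most 50 mm and 8.59 degrees, less where a joint would pass 70% of its speed; a pose out of reach is approached as far as the arm can. A call with a gripper value outside its range is refused whole. The fingers move at their own pace and stop on an object; "force" is the grip in N (left out, the last holds). Time passes only in rows, so rows that do not move let the fingers close, or fill a call up. It gives the time, the measured TCP pose, the force and the opening at its end, in the units of the state.
- sense(): the state, without advancing time (a new reading comes with each control period).
- read_camera(name): name is "side" or "top" or "wrist"; returns the picture (400x640x3 uint8, red, green, blue); there is no depth.
- calibration(name): a dict with "vertical_fov" (degrees; the focal length in pixels is half the picture's height over the tangent of half this angle, whatever the lens; pixels are square), "cx", "cy" (the principal point, pixels), "R" (3x3) and "t" (3): a world point X has camera coordinates R X + t. Camera axes: x right, y down, z forward; pixel columns grow to the right and rows downward; lengths in m; the calibration is good to about 2 mm. A picture is of the moment at which its call begins: read the wrist's pose just before it. calibration takes no time and is no camera call; for the wrist camera it gives the pose at the moment of the call.
- job_done(): hands the job in, once; it reports no verdict.
Trained networks look in the newest picture that a camera, given by its name, has taken for a name from the list of things; names that differ only in an ending like _2 or _b are one class to them, and where a whole thing is asked for, a point or a joint stands for the part that bears it (a point fixed in the world has none). Each returns a list of dicts, best first, with "confidence" (0 to 1); they miss things now and then, are a little off and sometimes report something else, mostly with a low value. They report only what shows in the picture. A call takes as long as a camera call. They do not tell look-alikes from the thing itself.
- regions_of(camera, name): "mask" (400x640 bool, what is visible of it).
- mark_of(camera, name): "centre" ([x, y, z] in m, in the coordinates of the camera as it stood for that picture, good to about 4 mm: a listed point, or the origin of a listed thing).
The state is a dict: "clock": time; "q": joint angles; "joint_velocities": joint speeds; "joint_torque": joint torques, N m; "position": TCP position; "eef_rot": TCP orientation; "ft_force": force on the tool from outside, world axes, zero at the start; "torque": the same for the moment, N m; "grip_width": finger opening in m.
Only numpy, scipy, OpenCV 4.12 (cv2) and the standard library are available. Lean on these libraries where they do the work, as an engineer would, in place of code of your own. Each camera call takes 0.05 s, during which the arm holds its last target.

## Working session

There is one attempt and no reset: what is moved stays moved. The work goes in short steps, Python scripts to look and compute and a tool call to move; the robot and the scene stay as the last step left them, time stands still between calls to the robot, and variables do not carry over. Pictures are saved under pics/ and viewed, and the job is handed in when it is done.

Besides the shell and the picture viewer there is one more tool, called in YAML: its name, and indented under it one key for each argument. servo_tool: Moves the arm, as the interface text tells. Its arguments: {"type":"object","properties":{"targets":{"type":"array","items":{"type":"array"}},"force":{"type":"number"}},"required":["targets"]}

```bash
ls -la; mkdir -p pics; cat > h.py <<'E'
from rig import *
import numpy as np, cv2
from scipy.spatial.transform import Rotation as Rn
def save(n,f):
    im=read_camera(n); cv2.imwrite(f,im[:,:,::-1]); return im
def toworld(n,p):
    c=calibration(n); return np.array(c["R"]).T@(np.array(p)-np.array(c["t"]))
def pt(n,name):
    for d in mark_of(n,name)[:4]:
        print(n,name,round(d["confidence"],2),np.round(toworld(n,d["centre"])*1000,1))
E
python3 - <<'E'
from h import *
s=sense(); print({k:np.round(v,3).tolist() for k,v in s.items()})
for n in("side","top","wrist"):
    save(n,f"pics/{n}0.png"); c=calibration(n); print(n,c["vertical_fov"],np.round(-np.array(c["R"]).T@c["t"],3),np.round(c["R"],2).tolist())
    if n!="wrist":
        for k in("cuff_center","cuff_setting","block","rack","disc_face","ringbox","loupe","medal","shelf"): pt(n,k)
print(sense()["clock"])
E
```

```text
total 12
drwxr-xr-x  3 agent agent 4096 Dec  6 19:29 .
drwxr-xr-x 23 root  root  4096 Dec  6 19:29 ..
drwxr-xr-x  2 agent agent 4096 Dec  6 19:29 pics
{'clock': 0.0, 'q': [-1.199, 0.481, 1.597, 0.0, 1.065, -0.047], 'joint_velocities': [-0.001, 0.0, -0.002, 0.0, -0.0, 0.001], 'joint_torque': [-0.004, -95.066, -43.016, -0.001, 0.012, 0.0], 'position': [0.264, -0.593, 0.248], 'eef_rot': [0.978, 0.208, -0.0, -0.001], 'ft_force': [-0.595, 1.446, 0.025], 'torque': [-0.067, 0.044, 0.029], 'grip_width': 0.085}
side 45.93964262465797 [0.091 0.563 0.628] [[-0.79, -0.61, -0.02], [-0.37, 0.5, -0.79], [0.49, -0.61, -0.62]]
side cuff_center 0.84 [ 533.  -118.4   49.3]
side cuff_center 0.73 [ 521.8 -242.7   32.8]
side cuff_center 0.62 [664.9 -82.5  35.9]
side cuff_center 0.49 [ 648.4 -224.8   34.5]
side cuff_setting 0.9 [ 534.8 -115.4   87.4]
side cuff_setting 0.86 [ 645.3 -232.7   74.5]
side cuff_setting 0.74 [662.3 -83.5  72.5]
side cuff_setting 0.66 [ 521.  -237.2   71.1]
side block 0.72 [ 534.  -118.6    2.1]
side rack 0.84 [543.3 177.9   6. ]
side disc_face 0.82 [569.7 327.6 129.3]
side ringbo
[... 250 characters left out ...]
.3]
top cuff_center 0.58 [ 532.7 -114.4   50.5]
top cuff_center 0.52 [661.9 -76.5  35. ]
top cuff_center 0.49 [ 649.2 -223.4   36.2]
top cuff_setting 0.87 [ 524.  -240.1   70.2]
top cuff_setting 0.72 [ 644.8 -224.9   72.3]
top cuff_setting 0.69 [ 529.  -113.9   91.3]
top cuff_setting 0.66 [667.8 -81.   77.8]
top block 0.59 [ 530.1 -115.5   -1.5]
top rack 0.59 [548.5 183.3  -2.8]
top disc_face 0.88 [570.7 328.6 128.6]
top disc_face 0.73 [3.845e+02 1.700e+01 2.000e-01]
top ringbox 0.73 [ 367.8 -126.3   -1.9]
top ringbox 0.46 [385.6  17.3   0.5]
top loupe 0.56 [396.  124.6   3.7]
wrist 62.2455835303258 [ 0.325 -0.566  0.374] [[0.41, -0.91, 0.0], [-0.88, -0.39, 0.26], [-0.24, -0.11, -0.97]]
1.05
```

View pics/side0.png

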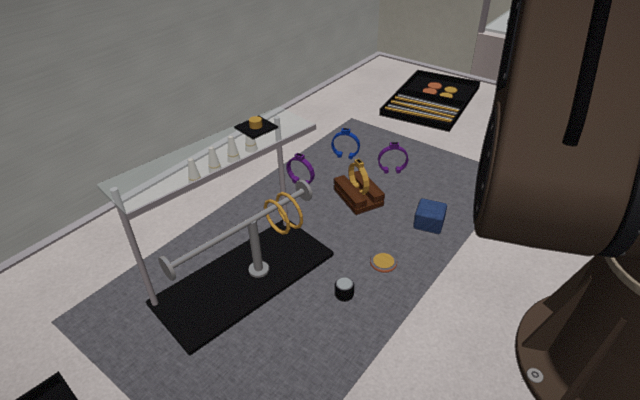

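View pics/top0.png

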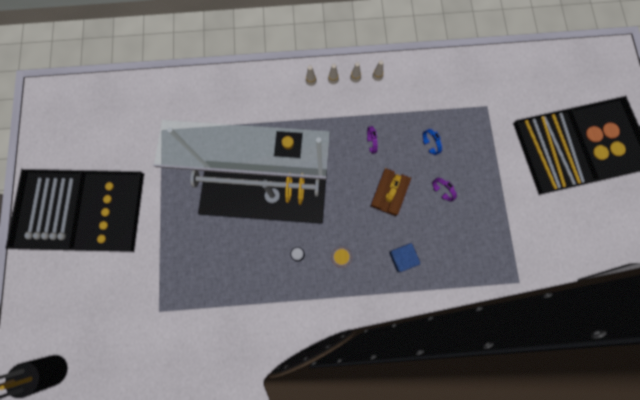

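servo_tool:
  targets:
    - [1,[48,10,0],-6.5]
    - [1,[48,10,0],-6.5]
    - [1,[48,10,0],-6.5]
    - [1,[48,10,0],-6.5]
    - [1,[48,10,0],-6.5]
    - [1,[48,10,0],-6.5]
    - [1,[48,10,0],-6.5]
    - [1,[48,10,0],-6.5]

```text
clock: 1.85
position: [0.6502, -0.513, 0.2483]
eef_rot: [0.97, -0.244, 0.0, 0.0]
ft_force: [0.1, -0.9, 0.5]
grip_width: 0.0852
```

```bash
cat >> h.py <<'E'
def st():
    s=sense(); R=Rn.from_quat(s["eef_rot"]).as_matrix()
    z=R[:,2];y=R[:,1]
    print("t",round(s["clock"],2),"p",np.round(s["position"]*1000 if hasattr(s["position"],'shape') else np.array(s["position"])*1000,1),"q",np.round(s["q"],3),"lean",round(np.degrees(np.arccos(-z[2])),1),"leandir",round(np.degrees(np.arctan2(z[1],z[0])),1),"jaw",round(np.degrees(np.arctan2(y[1],y[0])),1),"jawz",round(y[2],3),"F",np.round(s["ft_force"],1),"w",round(s["grip_width"]*1000,1))
E
python3 -c "
from h import *
st()"
```

```text
t 1.85 p [ 650.2 -513.   248.3] q [-0.705  0.752  1.091 -0.     1.299  1.36 ] lean 0.0 leandir -74.8 jaw -118.3 jawz 0.0 F [ 0.1 -0.9  0.5] w 85.2
```

servo_tool:
  targets:
    - [1,[40,0,0],0]
    - [1,[40,0,0],0]
    - [1,[40,-10,0],0]
    - [1,[40,-20,0],0]
    - [1,[40,-20,0],0]
    - [1,[40,-20,0],0]
    - [1,[40,-20,0],0]
    - [1,[40,-20,0],0]

```text
clock: 2.65
position: [0.8633, -0.5608, 0.2214]
eef_rot: [0.969, -0.242, 0.04, 0.014]
ft_force: [-0.4, -0.3, 1.7]
grip_width: 0.0855
```

```bash
python3 -c "
from h import *
st()"
```

```text
t 2.65 p [ 863.3 -560.8  221.4] q [-0.606  1.186  0.237  0.002  1.633  1.453] lean 4.9 leandir -33.2 jaw -118.0 jawz 0.008 F [-0.4 -0.3  1.7] w 85.5
```

servo_tool:
  targets:
    - [1,[20,-11,30],0]
    - [1,[20,-11,30],0]
    - [1,[20,-11,30],0]
    - [1,[20,-11,30],0]
    - [1,[20,-11,30],0]
    - [1,[20,-11,30],0]
    - [1,[20,-11,30],0]
    - [1,[20,-11,30],0]

```text
clock: 3.45
position: [0.8749, -0.5541, 0.4018]
eef_rot: [0.961, -0.24, 0.129, 0.044]
ft_force: [0.6, -0.5, 1.0]
grip_width: 0.086
```

```bash
python3 -c "
from h import *
st()"
```

```text
t 3.45 p [ 874.9 -554.1  401.8] q [-0.596  1.013  0.236  0.006  1.619  1.465] lean 15.7 leandir -32.8 jaw -118.2 jawz 0.023 F [ 0.6 -0.5  1. ] w 86.0
```

servo_tool:
  targets:
    - [1,[20,-13,40],0]
    - [1,[20,-13,40],0]
    - [1,[20,-13,40],0]
    - [1,[20,-13,40],0]
    - [1,[-30,18,0],0]
    - [1,[-40,24,0],0]
    - [1,[-40,24,0],0]
    - [1,[0,0,0],0]

```text
clock: 4.25
position: [0.7898, -0.5045, 0.5071]
eef_rot: [0.953, -0.238, 0.179, 0.061]
ft_force: [-0.2, -0.5, 0.4]
grip_width: 0.0853
```

```bash
python3 -c "
from h import *
st()"
```

```text
t 4.25 p [ 789.8 -504.5  507.1] q [-0.606  0.648  0.753  0.013  1.36   1.453] lean 21.8 leandir -32.7 jaw -118.3 jawz 0.03 F [-0.2 -0.5  0.4] w 85.3
```

servo_tool:
  targets:
    - [1,[40,-25,0],0]
    - [1,[40,-25,10],0]
    - [1,[40,-25,20],0]
    - [1,[20,-13,44],0]
    - [1,[20,-13,44],0]
    - [1,[20,-13,44],0]
    - [1,[20,-13,44],0]
    - [1,[20,-13,44],0]

```text
clock: 5.05
position: [0.8516, -0.5441, 0.6524]
eef_rot: [0.93, -0.232, 0.271, 0.092]
ft_force: [-0.1, 0.1, 0.3]
grip_width: 0.0852
```

```bash
python3 -c "
from h import *
st()"
```

```text
t 5.05 p [ 851.6 -544.1  652.4] q [-0.605  0.78   0.235  0.019  1.547  1.459] lean 33.3 leandir -32.7 jaw -118.7 jawz 0.045 F [-0.1  0.1  0.3] w 85.2
```

servo_tool:
  targets:
    - [1,[0,0,0],-6]
    - [1,[0,0,0],-6]
    - [1,[0,0,0],-6]
    - [1,[20,-13,44],0]
    - [1,[20,-13,44],0]
    - [1,[20,-13,44],0]
    - [1,[-40,25,-15],0]
    - [1,[-40,25,-20],0]

```text
clock: 5.85
position: [0.8014, -0.5221, 0.7013]
eef_rot: [0.869, -0.364, 0.305, 0.142]
ft_force: [0.6, -0.9, 1.3]
grip_width: 0.0851
```

```bash
python3 -c "
from h import *
st()
c=calibration('side')
for n in ('side','top'):
  read_camera(n)
  for k in ('block','cuff','rack','shelf','disc_face'):
    for d in regions_of(n,k)[:3]:
      m=d['mask'].astype(np.uint8)
      ys,xs=np.nonzero(m); print(n,k,round(d['confidence'],2),m.sum(),round(xs.mean()),round(ys.mean()))
      cv2.imwrite(f'pics/m_{n}_{k}_{int(xs.mean())}.png',m*255)
im=save('top','pics/top1.png'); cv2.imwrite('pics/top1c.png',cv2.resize(im[100:260,340:480,::-1],None,fx=4,fy=4,interpolation=2))
im=save('side','pics/side1.png'); cv2.imwrite('pics/side1c.png',cv2.resize(im[120:240,280:420,::-1],None,fx=5,fy=5,interpolation=2))
"
```

```text
t 5.85 p [ 801.4 -522.1  701.3] q [-0.542  0.57   0.57  -0.188  1.34   1.803] lean 39.3 leandir -47.7 jaw -136.0 jawz 0.025 F [ 0.6 -0.9  1.3] w 85.1
side block 0.73 1301 358 194
side cuff 0.76 286 392 157
side cuff 0.69 420 358 175
side cuff 0.61 324 298 168
side rack 0.71 22510 222 230
side shelf 0.69 8442 201 162
side shelf 0.58 384 359 174
side disc_face 0.9 22415 222 230
top cuff 0.38 8101 218 164
top rack 0.87 8148 218 163
top shelf 0.65 5280 213 147
top shelf 0.34 8291 218 163
top disc_face 0.81 8193 218 163
```

View pics/side1c.png

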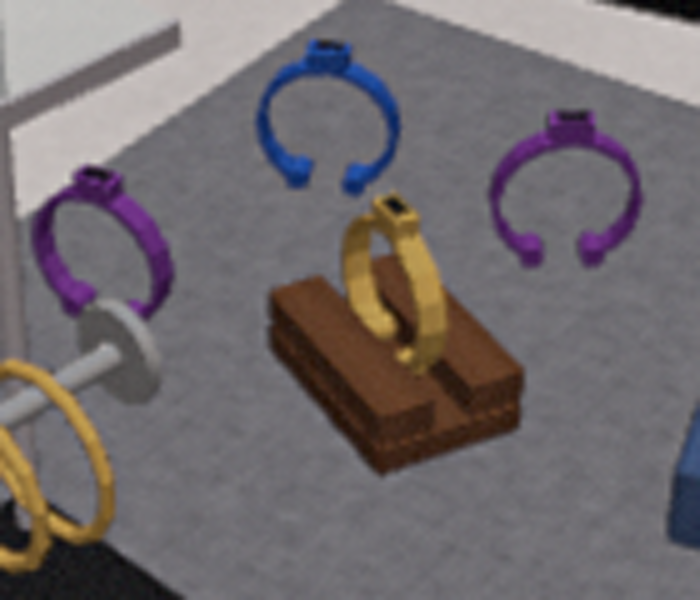

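View pics/top1c.png

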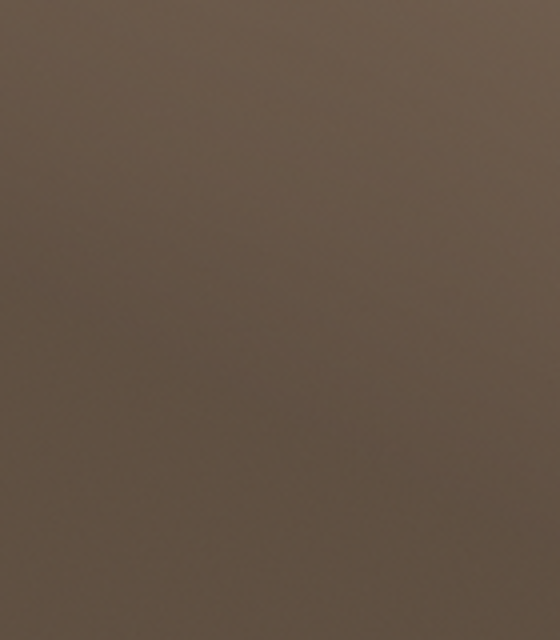

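```bash
cat > fit.py <<'E'
from h import *
from scipy.optimize import minimize
cams={n:calibration(n) for n in("side","top")}
def proj(n,P):
    c=cams[n]; X=np.asarray(P)@np.array(c["R"]).T+np.array(c["t"]); f=200/np.tan(np.radians(c["vertical_fov"]/2))
    return np.c_[c["cx"]+f*X[:,0]/X[:,2],c["cy"]+f*X[:,1]/X[:,2]]
def hull(n,P,S=8):
    m=np.zeros((400*S//8*1,640),np.uint8)
    h=cv2.convexHull(proj(n,P).astype(np.float32)).reshape(-1,2)
    cv2.fillConvexPoly(m,np.round(h*16).astype(np.int32),1,cv2.LINE_8,4); return m
def boxpts(x,y,yaw,x0,x1,y0,y1,z0,z1):
    c,s=np.cos(yaw),np.sin(yaw)
    return np.array([[x+c*a-s*b,y+s*a+c*b,z] for a in(x0,x1) for b in(y0,y1) for z in(z0,z1)])
E
python3 - <<'E'
from fit import *
im={"side":cv2.imread("pics/side1.png"),"top":cv2.imread("pics/top0.png")}
roi={"side":(325,390,155,220),"top":(360,420,160,222)}
M={}
for n in im:
    hsv=cv2.cvtColor(im[n],cv2.COLOR_BGR2HSV); a,b,c,d=roi[n]
    m=np.zeros((400,640),np.uint8); h=hsv[c:d,a:b]
    brown=((h[...,0]<22)|(h[...,0]>172))&(h[...,1]>75)
    gold=((h[...,0]>=15)&(h[...,0]<35))&(h[...,1]>90)&(h[...,2]>130)
    if n=="side":
        br=(brown&~gold)
    else: br=(brown&~gold)
    br=br.astype(np.uint8); k,l,s,_=cv2.connectedComponentsWithStats(br); 
    pts=np.argwhere(br&(np.isin(l,[i for i in range(1,k) if s[i,4]>20])))[:,::-1]+[a,c]
    hh=cv2.convexHull(pts.astype(np.int32)); cv2.fillConvexPoly(m,hh,1); M[n]=m; print(n,m.sum())
def cost(p,v=0):
    r=0
    for n in M:
        h=hull(n,boxpts(p[0]/1e3,p[1]/1e3,np.radians(p[2]),-.05,.05,-.035,.035,0,.034))
        i=(h&M[n]).sum()/(h|M[n]).sum(); r+=1-i
        if v: print(n,i)
    return r
best=min(((cost((531,-116,y)),y) for y in range(-90,90,5)))
print(best)
r=minimize(cost,(531,-116,best[1]),method="Nelder-Mead",options=dict(initial_simplex=[[531,-116,best[1]],[537,-116,best[1]],[531,-110,best[1]],[531,-116,best[1]+6]]))
print(r.x,r.fun);cost(r.x,1)
for n in im:
    o=im[n].copy(); h=cv2.convexHull(np.round(proj(n,boxpts(r.x[0]/1e3,r.x[1]/1e3,np.radians(r.x[2]),-.05,.05,-.035,.035,0,.034))).astype(np.int32))
    a,b,c,d=roi[n]; o=cv2.resize(o,None,fx=6,fy=6,interpolation=2)
    cv2.polylines(o,[np.round(cv2.convexHull(proj(n,boxpts(r.x[0]/1e3,r.x[1]/1e3,np.radians(r.x[2]),-.05,.05,-.035,.035,0,.034)).astype(np.float32))*6+3).astype(np.int32)],True,(0,255,0),1)
    cv2.imwrite(f"pics/fit_{n}.png",o[c*6:d*6,a*6:b*6])
a=cv2.imread("pics/fit_side.png");b=cv2.imread("pics/fit_top.png");H=max(a.shape[0],b.shape[0])
cv2.imwrite("pics/fit1.png",np.hstack([cv2.copyMakeBorder(x,0,H-x.shape[0],0,0,0) for x in(a,b)]))
E
```

```text
side 1785
top 1190
(np.float64(0.2744954091331958), -30)
[ 532.54999941 -116.44883054  -27.5538645 ] 0.24869187651019886
side 0.8580750407830342
top 0.8932330827067669
```

View pics/fit1.png

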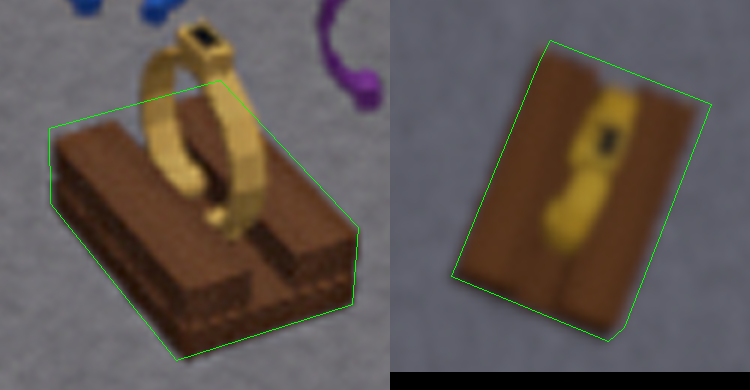

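```bash
cat > kin.py <<'E'
import numpy as np
from scipy.optimize import least_squares
D=np.array([[.481,1.597,1.065,np.hypot(.264,.593),.248],[.752,1.091,1.299,np.hypot(.6502,.513),.2483],[1.186,.237,1.633,np.hypot(.8633,.5608),.2214],
[1.013,.236,1.619,np.hypot(.8749,.5541),.4018],[.648,.753,1.36,np.hypot(.7898,.5045),.5071],[.78,.235,1.547,np.hypot(.8516,.5441),.6524]])
def f(p,q2,q3,q5):
    a1,d1,L2,L3,a3,L=p; s=q2+q3; t=s+q5
    return a1+L2*np.sin(q2)+L3*np.sin(s)+a3*np.cos(s)+L*np.sin(t), d1+L2*np.cos(q2)+L3*np.cos(s)-a3*np.sin(s)+L*np.cos(t)
def res(p):
    r,z=f(p,D[:,0],D[:,1],D[:,2]); return np.r_[r-D[:,3],z-D[:,4],1e-3*(p[0]),1e-3*p[4]]
s=least_squares(res,[.1,.4,.4,.4,0,.3])
if __name__=="__main__": print(np.round(s.x,4),np.round(res(s.x)*1000,2))
E
python3 kin.py
```

```text
[0.0011 0.3184 0.5973 0.4444 0.0332 0.3551] [ 0.12 -0.18 -0.02  0.2  -0.11 -0.01 -0.   -0.17  0.09 -0.01  0.26 -0.16
  0.    0.03]
```

```bash
cat >> kin.py <<'E'
from scipy.spatial.transform import Rotation as Rn
P=s.x
def Ry(a): return Rn.from_euler("y",a).as_matrix()
def Rz(a): return Rn.from_euler("z",a).as_matrix()
def fk(q,sg=(1,1),j0=0):
    a1,d1,L2,L3,a3,L=P
    A=Rz(q[0]); p=np.array([0,0,d1])+A@np.array([a1,0,0])
    A=A@Ry(q[1]); p=p+A@[0,0,L2]
    A=A@Ry(q[2]); p=p+A@[a3,0,L3]
    A=A@Rz(sg[0]*q[3])@Ry(q[4])@Rz(sg[1]*q[5]+j0)
    p=p+A@[0,0,L]
    return p,A
LO=np.array([-2.75,-.82,.23,-1.56,.09,-2.92]);HI=np.array([2.75,2.05,2.67,4.7,2.69,2.92])
E
python3 - <<'E'
from kin import *
obs=[([-1.199,.481,1.597,0,1.065,-.047],[.264,-.593,.248],[.978,.208,0,-.001]),([-.542,.57,.57,-.188,1.34,1.803],[.8014,-.5221,.7013],[.869,-.364,.305,.142])]
for a in(1,-1):
  for b in(1,-1):
    for j in(0,np.pi/2,np.pi,-np.pi/2):
      e=[]
      for q,p,r in obs:
        pp,A=fk(q,(a,b),j); e+=[np.linalg.norm(pp-p)*1e3,np.degrees(Rn.from_matrix(A.T@Rn.from_quat(r).as_matrix()).magnitude())]
      print(a,b,round(j,2),np.round(e,2))
E
```

```text
1 1 0 [30.54 89.98 30.75 89.97]
1 1 1.57 [30.54  0.04 30.75  0.06]
1 1 3.14 [30.54 90.02 30.75 90.03]
1 1 -1.57 [ 30.54 179.98  30.75 179.97]
1 -1 0 [30.54 84.6  30.75 63.43]
1 -1 1.57 [ 30.54   5.4   30.75 153.43]
1 -1 3.14 [ 30.54  95.4   30.75 116.57]
1 -1 -1.57 [ 30.54 174.6   30.75  26.57]
-1 1 0 [30.54 89.98 98.48 87.05]
-1 1 1.57 [3.054e+01 4.000e-02 9.848e+01 2.152e+01]
-1 1 3.14 [30.54 90.02 98.48 96.75]
-1 1 -1.57 [ 30.54 179.98  98.48 175.07]
-1 -1 0 [30.54 84.6  98.48 71.16]
-1 -1 1.57 [ 30.54   5.4   98.48 158.77]
-1 -1 3.14 [ 30.54  95.4   98.48 112.89]
-1 -1 -1.57 [ 30.54 174.6   98.48  29.99]
```

```bash
cat > kin.py <<'E'
import numpy as np
from scipy.optimize import least_squares
from scipy.spatial.transform import Rotation as Rn
O=[([-1.199,.481,1.597,0,1.065,-.047],[.264,-.593,.248]),([-.705,.752,1.091,0,1.299,1.36],[.6502,-.513,.2483]),
([-.606,1.186,.237,.002,1.633,1.453],[.8633,-.5608,.2214]),([-.596,1.013,.236,.006,1.619,1.465],[.8749,-.5541,.4018]),
([-.606,.648,.753,.013,1.36,1.453],[.7898,-.5045,.5071]),([-.605,.78,.235,.019,1.547,1.459],[.8516,-.5441,.6524]),
([-.542,.57,.57,-.188,1.34,1.803],[.8014,-.5221,.7013])]
def Ry(a): return Rn.from_euler("y",a).as_matrix()
def Rz(a): return Rn.from_euler("z",a).as_matrix()
def fk(q,P=None):
    a1,d1,L2,L3,a3,L,dy=PP if P is None else P
    A=Rz(q[0]); p=np.array([0,0,d1])+A@np.array([a1,dy,0])
    A=A@Ry(q[1]); p=p+A@[0,0,L2]
    A=A@Ry(q[2]); p=p+A@[a3,0,L3]
    A=A@Rz(q[3])@Ry(q[4])@Rz(q[5]+np.pi/2)
    return p+A@[0,0,L],A
PP=least_squares(lambda P:np.r_[np.concatenate([fk(q,P)[0]-p for q,p in O]),1e-3*P[0]],[.1,.4,.5,.4,0,.3,-.03]).x
LO=np.array([-2.75,-.82,.23,-1.56,.09,-2.92]);HI=np.array([2.75,2.05,2.67,4.7,2.69,2.92])
def tool(lean,az,flip=0):
    "lean deg along azimuth az deg, jaw horizontal; flip: camera (+x tool) on low side"
    l,a=np.radians(lean),np.radians(az)
    z=np.array([np.sin(l)*np.cos(a),np.sin(l)*np.sin(a),-np.cos(l)])
    y=np.array([np.sin(a),-np.cos(a),0]);  # az-90
    if flip: y=-y
    return np.c_[np.cross(y,z),y,z]
def ik(p,A,seeds=12,q0=None):
    best=None; rng=np.random.default_rng(0)
    for i in range(seeds):
        s=q0 if (i==0 and q0 is not None) else np.r_[np.arctan2(p[1],p[0]),.6,2,rng.uniform(-1.5,4.6),.6,rng.uniform(-2.9,2.9)]
        r=least_squares(lambda q:np.r_[(fk(q)[0]-p)*5,Rn.from_matrix(A.T@fk(q)[1]).as_rotvec()],np.clip(s,LO+1e-3,HI-1e-3),bounds=(LO,HI))
        if r.cost<1e-8: 
            if best is None or not any(np.allclose(r.x,b,atol=.05) for b in best): best=(best or [])+[r.x]
    return best
E
python3 - <<'E'
from kin import *
print(np.round(PP,4),[np.round((fk(q)[0]-p)*1000,1).tolist() for q,p in O])
ra=np.radians(-9.5); X=np.array([np.cos(ra),np.sin(ra),0]);Y=np.array([-X[1],X[0],0]); o=np.array([.546,.181,.13])
for lean in(30,35,40,45):
  for yy in(.05,.09,.135):
    for fl in(0,1):
      A=tool(lean,-9.5,fl)
      for back in(.03,.095):
        s=ik(o+yy*Y-A[:,2]*back,A)
        print(lean,yy,fl,back,[np.round(v,2).tolist() for v in s] if s else None)
E
```

```text
[0.0013 0.3182 0.5966 0.4443 0.0344 0.3533 0.0304] [[-0.1, -0.2, 0.0], [-0.3, -0.0, -0.2], [0.2, 0.3, 0.2], [0.2, -0.1, -0.0], [-0.3, -0.2, 0.0], [0.2, 0.2, -0.3], [-0.0, 0.0, 0.3]]
30 0.05 0 0.03 [[0.55, 0.43, 2.17, -1.21, 0.36, -2.87]]
30 0.05 0 0.095 None
30 0.05 1 0.03 [[0.55, 0.43, 2.17, -1.21, 0.36, 0.27]]
30 0.05 1 0.095 [[0.6, 0.3, 2.17, -0.94, 0.45, 0.02]]
30 0.09 0 0.03 None
30 0.09 0 0.095 None
30 0.09 1 0.03 [[0.62, 0.46, 2.11, -1.11, 0.4, 0.22]]
30 0.09 1 0.095 [[0.67, 0.34, 2.11, -0.89, 0.49, 0.02]]
30 0.135 0 0.03 None
30 0.135 0 0.095 None
30 0.135 1 0.03 [[0.68, 0.49, 2.03, -1.02, 0.46, 0.17]]
30 0.135 1 0.095 [[0.73, 0.38, 2.03, -0.85, 0.55, 0.02]]
35 0.05 0 0.03 None
35 0.05 0 0.095 [[0.66, 0.31, 2.24, -1.26, 0.46, -2.75]]
35 0.05 1 0.03 None
35 0.05 1 0.095 [[0.66, 0.31, 2.24, -1.26, 0.46, 0.39]]
35 0.09 0 0.03 [[0.66, 0.47, 2.16, -1.43, 0.44, -2.57]]
35 0.09 0 0.095 [[0.72, 0.35, 2.17, -1.18, 0.5, -2.79]]
35 0.09 1 0.03 [[0.66, 0.47, 2.16, -1.43, 0.44, 0.58]]
35 0.09 1 0.095 [[0.72, 0.35, 2.17, -1.18, 0.5, 0.35]]
35 0.135 0 0.03 [[0.72, 0.51, 2.08, -1.3, 0.48, -2
[... 800 characters left out ...]
0.84, 0.42, 2.14, -1.33, 0.59, 0.59]]
45 0.05 0 0.03 [[0.69, 0.52, 2.32, 4.3, 0.62, -1.96]]
45 0.05 0 0.095 [[0.78, 0.39, 2.35, 4.53, 0.62, -2.14]]
45 0.05 1 0.03 [[0.69, 0.52, 2.32, 4.3, 0.62, 1.18]]
45 0.05 1 0.095 [[0.78, 0.39, 2.35, 4.53, 0.62, 1.0]]
45 0.09 0 0.03 [[0.75, 0.54, 2.25, 4.43, 0.62, -2.06]]
45 0.09 0 0.095 [[0.84, 0.42, 2.28, 4.65, 0.64, -2.22]]
45 0.09 1 0.03 [[0.75, 0.54, 2.25, 4.43, 0.62, 1.08]]
45 0.09 1 0.095 [[0.84, 0.42, 2.28, 4.65, 0.64, 0.92]]
45 0.135 0 0.03 [[0.81, 0.57, 2.16, 4.57, 0.63, -2.17]]
45 0.135 0 0.095 [[0.89, 0.46, 2.19, -1.52, 0.67, -2.31]]
45 0.135 1 0.03 [[0.81, 0.57, 2.16, 4.57, 0.63, 0.98]]
45 0.135 1 0.095 [[0.89, 0.46, 2.19, -1.52, 0.67, 0.83]]
```

servo_tool:
  targets:
    - [1,[-20,20,-35],8.5]
    - [1,[-20,20,-35],8.5]
    - [1,[-20,20,-35],8.5]
    - [1,[-20,20,-35],8.5]
    - [1,[-20,20,-35],8.5]
    - [1,[-20,20,-35],8.5]
    - [1,[-20,20,-35],8.5]
    - [1,[-20,20,-35],8.5]

```text
clock: 7.35
position: [0.6695, -0.3869, 0.4583]
eef_rot: [0.939, 0.105, 0.326, -0.021]
ft_force: [0.2, -0.2, -1.3]
grip_width: 0.0851
```

servo_tool:
  targets:
    - [1,[0,5,0],8.5]
    - [1,[0,5,0],8.5]
    - [1,[0,5,0],8.5]
    - [1,[0,5,0],8.5]
    - [1,[0,5,0],8.5]
    - [1,[0,5,0],8.5]
    - [1,[0,0,0],8.5]
    - [1,[0,0,0],8.5]

```text
clock: 8.15
position: [0.6699, -0.3581, 0.4583]
eef_rot: [0.72, 0.612, 0.258, -0.2]
ft_force: [0.8, -0.3, 0.9]
grip_width: 0.085
```

```bash
python3 -c "
from h import *
st()"
```

```text
t 8.15 p [ 669.9 -358.1  458.3] q [-0.777  0.736  0.812  0.587  1.929 -0.5  ] lean 38.0 leandir 78.1 jaw -9.8 jawz 0.028 F [ 0.8 -0.3  0.9] w 85.0
```

servo_tool:
  targets:
    - [1,[0,0,-10],8.5]
    - [1,[0,0,-10],8.5]
    - [1,[0,0,-10],8.5]
    - [1,[0,0,-10],8.5]
    - [1,[0,0,-10],8.5]
    - [1,[20,-10,-10],8.5]
    - [1,[40,-20,-20],8.5]
    - [1,[40,-20,-20],8.5]

```text
clock: 8.95
position: [0.6953, -0.3629, 0.3268]
eef_rot: [0.259, 0.917, 0.102, -0.285]
ft_force: [0.0, -0.9, 0.3]
grip_width: 0.0858
```

```bash
python3 -c "
from h import *
st()"
```

```text
t 8.95 p [ 695.3 -362.9  326.8] q [-0.54   1.144  0.236  0.064  2.374 -1.529] lean 35.2 leandir 144.6 jaw 57.8 jawz 0.039 F [ 0.  -0.9  0.3] w 85.8
```

servo_tool:
  targets:
    - [1,[40,-24,-15],0]
    - [1,[40,-24,-15],0]
    - [1,[40,-24,-15],0]
    - [1,[40,-24,-10],0]
    - [1,[40,-24,-10],0]
    - [1,[40,-24,0],0]
    - [1,[40,-24,0],0]
    - [1,[40,-24,0],0]

```text
clock: 9.75
position: [0.77, -0.4151, 0.1979]
eef_rot: [0.274, 0.941, 0.082, -0.182]
ft_force: [-1.4, 0.5, -0.1]
grip_width: 0.0852
```

```bash
python3 -c "
from h import *
st()"
```

```text
t 9.75 p [ 770.  -415.1  197.9] q [-0.553  1.237  0.235  0.068  2.066 -1.538] lean 23.0 leandir 139.5 jaw 56.9 jawz 0.055 F [-1.4  0.5 -0.1] w 85.2
```

servo_tool:
  targets:
    - [1,[40,-22,10],0]
    - [1,[40,-22,10],0]
    - [1,[40,-22,10],0]
    - [1,[40,-22,10],0]
    - [1,[40,-22,10],0]
    - [1,[40,-22,10],0]
    - [1,[40,-22,10],0]
    - [1,[40,-22,10],0]

```text
clock: 10.55
position: [0.8419, -0.4484, 0.213]
eef_rot: [0.284, 0.955, 0.056, -0.057]
ft_force: [0.3, 0.1, -0.2]
grip_width: 0.0853
```

```bash
python3 -c "
from h import *
st()"
```

```text
t 10.55 p [ 841.9 -448.4  213. ] q [-0.551  1.198  0.236  0.082  1.847 -1.527] lean 9.2 leandir 119.0 jaw 56.6 jawz 0.075 F [ 0.3  0.1 -0.2] w 85.3
```

servo_tool:
  targets:
    - [1,[0,0,0],7.5]
    - [1,[0,0,0],7.5]
    - [1,[0,0,0],7.5]
    - [1,[40,-22,10],6.5]
    - [1,[40,-22,10],0]
    - [1,[40,-22,10],0]
    - [1,[40,-22,10],0]
    - [1,[40,-22,10],0]

```text
clock: 11.35
position: [0.8849, -0.4737, 0.218]
eef_rot: [0.036, 0.999, 0.002, 0.007]
ft_force: [0.4, 0.6, -1.0]
grip_width: 0.0858
```

```bash
python3 -c "
from h import *
st()"
```

```text
t 11.35 p [ 884.9 -473.7  218. ] q [-0.526  1.189  0.236  0.012  1.706 -2.022] lean 0.9 leandir 16.4 jaw 85.8 jawz 0.006 F [ 0.4  0.6 -1. ] w 85.8
```

servo_tool:
  targets:
    - [1,[-34,34,0],-3]
    - [1,[-34,34,0],-3]
    - [1,[-34,34,0],-3]
    - [1,[-34,34,0],-3]
    - [1,[-34,34,0],-3]
    - [1,[-34,34,0],-3]
    - [1,[-34,34,0],-3]
    - [1,[-34,34,0],-3]

```text
clock: 12.15
position: [0.6659, -0.2511, 0.2201]
eef_rot: [0.209, 0.978, 0.002, 0.008]
ft_force: [0.3, 0.4, 0.4]
grip_width: 0.0855
```

servo_tool:
  targets:
    - [1,[-30,30,0],0]
    - [1,[-30,30,0],0]
    - [1,[-15,20,0],0]
    - [1,[0,0,-10],0]
    - [1,[0,0,-10],0]
    - [1,[0,0,0],0]
    - [1,[0,0,0],0]
    - [1,[0,0,0],0]

```text
clock: 12.95
position: [0.5927, -0.173, 0.1996]
eef_rot: [0.208, 0.978, 0.002, 0.007]
ft_force: [0.9, 0.3, 0.3]
grip_width: 0.0857
```

```bash
python3 -c "
from h import *
st()
im=save('wrist','pics/w1.png')
for k in('cuff_center','cuff_setting','block'): pt('wrist',k)
im=save('side','pics/side2.png')
for k in('cuff_center','cuff_setting','block'): pt('side',k)
"
```

```text
t 12.95 p [ 592.7 -173.   199.6] q [-0.336  0.48   1.735  0.007  0.914 -1.493] lean 0.8 leandir 3.9 jaw 66.0 jawz 0.007 F [0.9 0.3 0.3] w 85.7
wrist cuff_center 0.96 [ 526.5 -240.4   35.2]
wrist cuff_center 0.9 [668.  -81.1  36.3]
wrist cuff_center 0.73 [ 647.1 -227.4   32.2]
wrist cuff_center 0.69 [ 535.5 -116.3   49.6]
wrist cuff_setting 0.8 [ 536.9 -115.1   86.9]
wrist cuff_setting 0.76 [ 648.9 -228.6   70.5]
wrist cuff_setting 0.72 [ 524.1 -243.7   72.1]
wrist cuff_setting 0.56 [667.9 -78.9  71.1]
side cuff_center 0.94 [ 529.6 -120.    52.9]
side cuff_center 0.81 [666.4 -78.5  39.4]
side cuff_setting 0.88 [ 532.2 -116.4   89.9]
side cuff_setting 0.7 [ 521.5 -243.5   71.6]
side cuff_setting 0.66 [ 645.7 -231.6   74.7]
side cuff_setting 0.59 [661.2 -82.9  71. ]
side block 0.84 [ 534.5 -116.2    3.3]
side block 0.67 [565.9 325.7 131. ]
```

View pics/w1.png

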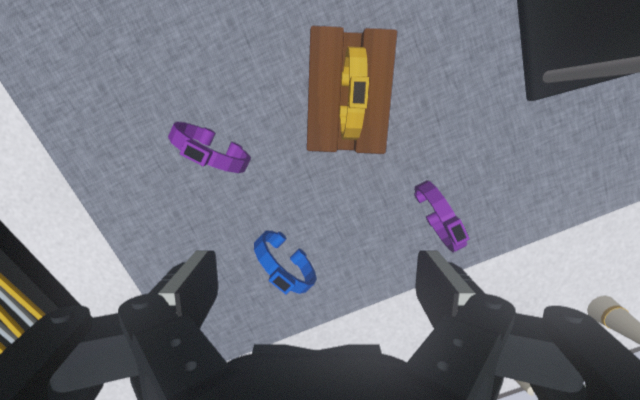

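```bash
cat >> h.py <<'E'
def bp(n,u,v,z,c=None):
    c=c or calibration(n); f=200/np.tan(np.radians(c["vertical_fov"]/2))
    R=np.array(c["R"]);t=np.array(c["t"]); d=R.T@[(u-c["cx"])/f,(v-c["cy"])/f,1]; o=-R.T@t
    return o+d*(z-o[2])/d[2]
E
python3 - <<'E'
from h import *
im=cv2.imread("pics/w1.png"); cv2.imwrite("pics/w1c.png",cv2.resize(im[15:165,290:410],None,fx=5,fy=5,interpolation=2)[:,:600])
hsv=cv2.cvtColor(im,cv2.COLOR_BGR2HSV)
sub=hsv[75:110,345:375]; dark=(sub[...,2]<70); k,l,s,c=cv2.connectedComponentsWithStats(dark.astype(np.uint8)); i=1+np.argmax(s[1:,4]); print(s[i],c[i]+[345,75])
u,v=c[i]+[345,75]; print("inlay",bp("wrist",u,v,.094))
L=[bp("wrist",*p,.034) for p in((311,27),(308,151),(396,30),(386,152))]; print(np.round(L,4))
for a,b in((0,1),(2,3)): d=L[a]-L[b]; print(np.degrees(np.arctan2(d[1],d[0])))
E
```

```text
[14 23  4  4  7] [360.42857143  99.57142857]
inlay [ 0.53933927 -0.11511344  0.094     ]
[[ 0.4743 -0.1226  0.034 ]
 [ 0.5627 -0.1653  0.034 ]
 [ 0.5038 -0.0616  0.034 ]
 [ 0.5913 -0.1032  0.034 ]]
154.20950186566517
154.55950090338516
```

View pics/w1c.png

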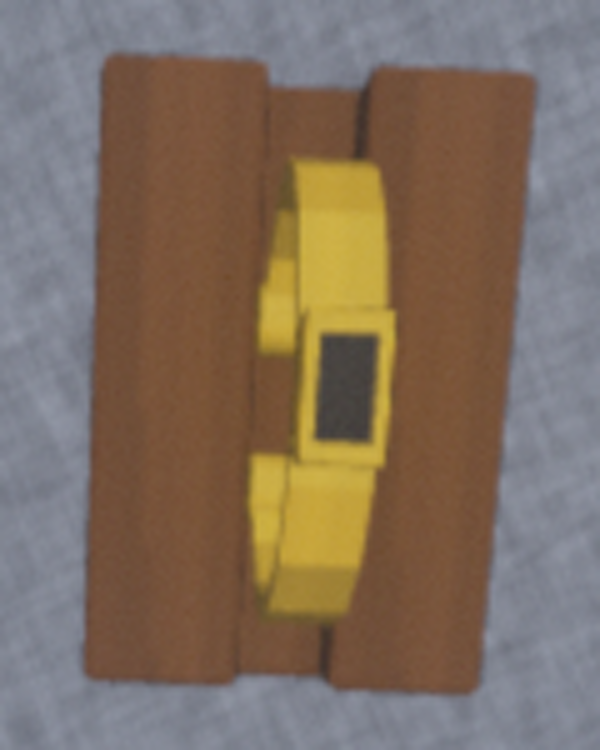

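servo_tool:
  targets:
    - [1,[-20,20,0],-1.5]
    - [1,[-20,20,0],0]
    - [1,[-18,19,0],0]
    - [1,[0,0,-20],0]
    - [1,[0,0,-25],0]
    - [1,[0,0,-20],0]
    - [1,[0,0,0],0]
    - [1,[0,0,0],0]

```text
clock: 14.15
position: [0.5342, -0.1134, 0.135]
eef_rot: [0.22, 0.975, 0.002, 0.007]
ft_force: [0.2, -0.5, 0.0]
grip_width: 0.0856
```

```bash
python3 -c "
from h import *
st()
im=save('wrist','pics/w2.png')
for k in('cuff_setting',): pt('wrist',k)
"
```

```text
t 14.15 p [ 534.2 -113.4  135. ] q [-0.267  0.478  1.952  0.007  0.699 -1.399] lean 0.8 leandir 3.2 jaw 64.5 jawz 0.007 F [ 0.2 -0.5  0. ] w 85.6
wrist cuff_setting 0.98 [ 527.1 -244.    72.1]
wrist cuff_setting 0.7 [ 537.3 -116.8   87.8]
```

View pics/w2.png

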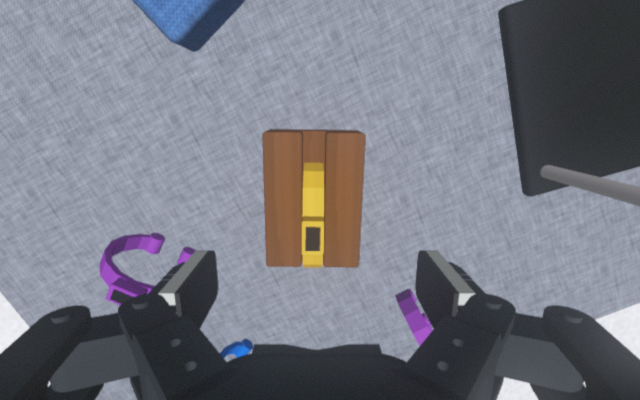

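```bash
python3 -c "
from h import *
print(bp('wrist',313,239,.094), calibration('wrist')['cx'])
L=[bp('wrist',*p,.034) for p in((265,133),(265.5,266),(363.5,133),(358,267))]; print(np.round(L,4),np.mean(L,0))
for a,b in((0,1),(2,3)):
  d=L[a]-L[b]; print(np.degrees(np.arctan2(d[1],d[0])))
"
```

```text
[ 0.53614505 -0.11499075  0.094     ] 316.3197151359614
[[ 0.4755 -0.1218  0.034 ]
 [ 0.5626 -0.1675  0.034 ]
 [ 0.5041 -0.0621  0.034 ]
 [ 0.5935 -0.1051  0.034 ]] [ 0.53391861 -0.1141657   0.034     ]
152.2879531424316
154.32594288508258
```

servo_tool:
  targets:
    - [1,[2,-2,-13],0]
    - [1,[0,0,-13],0]
    - [1,[0,0,-13],0]
    - [0.5,[0,0,0],0]
    - [0.1,[0,0,0],0]
    - [0,[0,0,0],0]
    - [0,[0,0,0],0]
    - [0,[0,0,0],0]
  force: 50

```text
clock: 15.05
position: [0.5364, -0.1154, 0.0961]
eef_rot: [0.22, 0.975, 0.002, 0.007]
ft_force: [1.2, 1.4, 0.4]
grip_width: 0.0123
```

```bash
python3 -c "
from h import *
st()
"
```

```text
t 15.05 p [ 536.4 -115.4   96.1] q [-0.27   0.54   1.972  0.008  0.616 -1.403] lean 0.8 leandir 1.9 jaw 64.5 jawz 0.007 F [1.2 1.4 0.4] w 12.3
```

servo_tool:
  targets:
    - [0,[0,0,15],0]
    - [0,[0,0,25],0]
    - [0,[0,0,40],0]
    - [0,[0,0,40],0]
    - [0,[20,-15,35],0]
    - [0,[35,-28,20],0]
    - [0,[35,-28,10],0]
    - [0,[35,-28,0],0]

```text
clock: 15.85
position: [0.663, -0.2156, 0.2835]
eef_rot: [0.22, 0.975, 0.002, 0.009]
ft_force: [1.4, 0.4, 0.5]
grip_width: 0.0102
```

servo_tool:
  targets:
    - [0,[38,-30,0],0]
    - [0,[38,-30,0],0]
    - [0,[38,-30,0],0]
    - [0,[38,-30,0],0]
    - [0,[38,-30,0],0]
    - [0,[30,-18,20],0]
    - [0,[30,-14,30],0]
    - [0,[30,-14,30],0]

```text
clock: 16.65
position: [0.895, -0.3856, 0.3313]
eef_rot: [0.221, 0.975, 0.0, 0.015]
ft_force: [99.4, -44.8, 83.5]
grip_width: 0.0106
```

```bash
python3 -c "
from h import *
st()
"
```

```text
t 16.65 p [ 895.  -385.6  331.3] q [-0.441  1.074  0.234  0.008  1.804 -1.565] lean 1.8 leandir -11.2 jaw 64.5 jawz 0.008 F [ 99.4 -44.8  83.5] w 10.6
```

```bash
python3 -c "
from h import *
im=save('wrist','pics/w3.png')
st()
im=save('side','pics/side3.png')
st()
"
```

```text
t 16.7 p [ 891.  -383.8  327.3] q [-0.441  1.075  0.241  0.008  1.811 -1.565] lean 1.0 leandir 1.2 jaw 64.5 jawz 0.007 F [ -7.1   4.2 -10.3] w 10.4
t 16.75 p [ 892.9 -384.6  328. ] q [-0.441  1.075  0.241  0.008  1.805 -1.565] lean 1.3 leandir -6.2 jaw 64.5 jawz 0.007 F [ 1.2 -0.5 -3.1] w 10.4
```

View pics/w3.png

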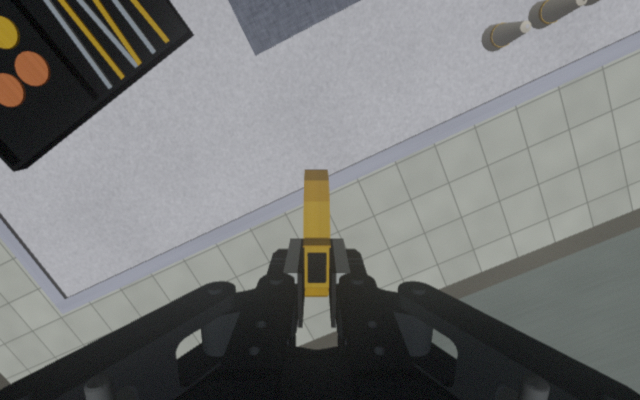

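View pics/side3.png

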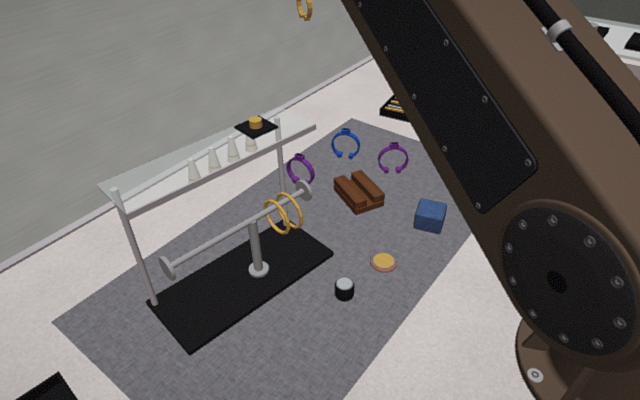

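servo_tool:
  targets:
    - [0,[8,-4,15],0]
    - [0,[10,-5,20],0]
    - [0,[12,-6,25],0]
    - [0,[15,-7,30],0]
    - [0,[18,-8,35],0]
    - [0,[20,-9,38],0]
    - [0,[20,-9,38],0]
    - [0,[20,-9,38],0]

```text
clock: 17.55
position: [0.8766, -0.3806, 0.4984]
eef_rot: [0.22, 0.971, -0.015, 0.097]
ft_force: [0.0, 0.4, -1.9]
grip_width: 0.0102
```

```bash
python3 -c "
from h import *
st()
"
```

```text
t 17.55 p [ 876.6 -380.6  498.4] q [-0.446  0.901  0.235  0.014  1.809 -1.568] lean 11.3 leandir -21.6 jaw 64.6 jawz 0.013 F [ 0.   0.4 -1.9] w 10.2
```

servo_tool:
  targets:
    - [0,[28,-12,35],0]
    - [0,[28,-12,35],0]
    - [0,[28,-12,35],0]
    - [0,[28,-12,35],0]
    - [0,[28,-12,35],0]
    - [0,[28,-12,35],0]
    - [0,[28,-12,35],0]
    - [0,[28,-12,35],0]

```text
clock: 18.35
position: [0.8967, -0.3877, 0.6226]
eef_rot: [0.215, 0.95, -0.038, 0.221]
ft_force: [0.4, -0.3, -1.7]
grip_width: 0.0106
```

```bash
python3 -c "
from h import *
st()
"
```

```text
t 18.35 p [ 896.7 -387.7  622.6] q [-0.447  0.789  0.236  0.023  1.665 -1.565] lean 26.0 leandir -22.6 jaw 64.8 jawz 0.022 F [ 0.4 -0.3 -1.7] w 10.6
```

servo_tool:
  targets:
    - [0,[0,0,0],8]
    - [0,[28,-12,35],0]
    - [0,[28,-12,35],0]
    - [0,[28,-12,35],0]
    - [0,[28,-12,35],0]
    - [0,[28,-12,35],0]
    - [0,[0,0,0],0]
    - [0,[-15,8,0],0]

```text
clock: 19.15
position: [0.9019, -0.3843, 0.686]
eef_rot: [0.148, 0.942, -0.042, 0.299]
ft_force: [1.6, -0.5, -1.8]
grip_width: 0.0105
```

```bash
python3 -c "
from h import *
st()
im=save('side','pics/side4.png'); im=save('top','pics/top4.png')
for n in('side','top'):
  for k in ('rack','disc_face'): pt(n,k)
"
```

```text
t 19.15 p [ 901.9 -384.3  686. ] q [-0.47   0.679  0.37   0.1    1.487 -1.706] lean 35.2 leandir -17.0 jaw 72.3 jawz 0.009 F [ 1.6 -0.5 -1.8] w 10.5
side rack 0.86 [545.6 174.9   2.7]
side rack 0.7 [395.9 121.9   0.5]
side disc_face 0.81 [567.8 328.9 128.5]
top disc_face 0.58 [568.4 330.3 131.4]
```

View pics/top4.png

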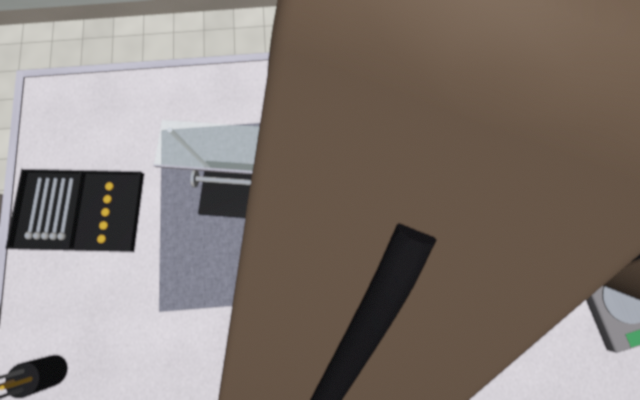

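```bash
python3 -c "
import cv2
a=cv2.imread('pics/top0.png')[110:230,150:340]; cv2.imwrite('pics/c1.png',cv2.resize(a,None,fx=4.2,fy=4.2,interpolation=2))
a=cv2.imread('pics/side4.png')[170:360,120:350]; cv2.imwrite('pics/c2.png',cv2.resize(a,None,fx=3.4,fy=3,interpolation=2)[:600,:800])
"
```

```text
(no output)
```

View pics/c1.png

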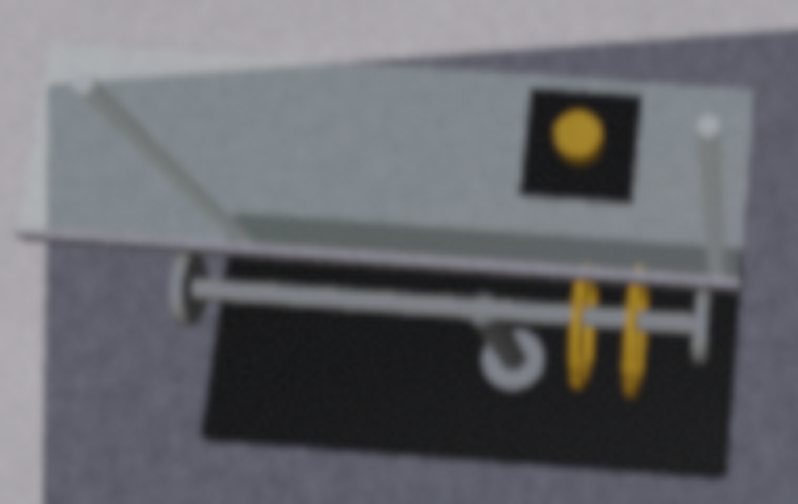

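View pics/c2.png

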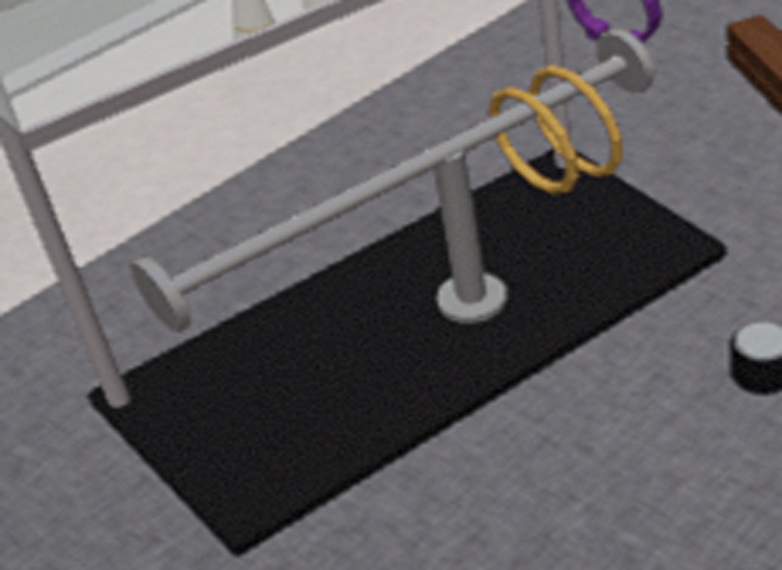

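```bash
python3 - <<'E'
from fit import *
from scipy.optimize import least_squares
T=[((-14,185,254),(20,237)),((-14,-135,254),(740,283)),((-60,180,12),(205,437)),((-60,-130,12),(724,472)),((0,150,130),(198,288))]
S=[((-60,180,0),(237,553)),((-60,-130,6),(724,250)),((80,180,12),(90,397)),((0,150,130),(180,284))]
def W(p,l):
    a=p[2]; return np.array([[p[0]+np.cos(a)*x-np.sin(a)*y,p[1]+np.sin(a)*x+np.cos(a)*y,z] for x,y,z in l])/1e3
def res(p):
    rt=proj("top",W(p,[a for a,_ in T]))-np.array([(u/4.2+150-.4,v/4.2+110-.4) for _,(u,v) in T])
    rs=proj("side",W(p,[a for a,_ in S]))-np.array([(u/3.4+120-.4,v/3+170-.4) for _,(u,v) in S])
    return np.r_[rt,rs].ravel()
for sel in (slice(None),slice(0,10),slice(10,18)):
    r=least_squares(lambda p:res(p)[sel],[546,181,-.165],x_scale=[1,1,.01],loss="soft_l1"); print(r.x[:2],np.degrees(r.x[2]),np.round(W(r.x,[(0,150,130)])*1e3,1)); print(np.round(res(r.x).reshape(-1,2),1).tolist())
E
```

```text
[547.93347359 175.71995103] -8.343512515087507 [[569.7 324.1 130. ]]
[[0.6, 0.1], [1.3, 0.2], [-0.9, 0.2], [1.6, 0.2], [0.3, -0.1], [0.2, 1.7], [0.6, -1.2], [-2.3, -2.6], [-3.9, 1.3]]
[548.37301965 177.0668206 ] -8.334465171722472 [[570.1 325.5 130. ]]
[[-0.1, -0.1], [0.6, 0.0], [-1.4, 0.1], [1.0, 0.1], [-0.4, -0.2], [-0.7, 2.2], [0.0, -0.9], [-3.2, -2.3], [-4.9, 1.8]]
[546.25890577 173.52642339] -8.915275948486258 [[569.5 321.7 130. ]]
[[1.9, -0.1], [2.4, 1.7], [-0.1, 0.1], [2.2, 1.3], [1.4, -0.0], [1.0, 0.8], [2.3, -1.0], [-0.7, -3.9], [-2.5, 0.4]]
```

```bash
python3 - <<'E'
from h import *
im=save('wrist','pics/w5.png')
s=sense(); c=calibration('wrist'); R=Rn.from_quat(s['eef_rot']).as_matrix(); p=np.array(s['position'])
f=200/np.tan(np.radians(c["vertical_fov"]/2))
def pj(X):
    x=np.array(c["R"])@X+np.array(c["t"]); return np.round([c["cx"]+f*x[0]/x[2],c["cy"]+f*x[1]/x[2]],1)
print("inlay pred",[ (t,pj(p+R@[0,0,t/1e3]).tolist()) for t in(-3,2.1,7)])
print("crest ends", pj(p+R@[.010,0,.0121]),pj(p+R@[-.034,0,.0451]),pj(p+R@[.034,0,.0451]))
print(R@[1,0,0])
cv2.imwrite("pics/w5c.png",cv2.resize(im[130:380,220:420,::-1],None,fx=2.4,fy=2.4))
pt('wrist','cuff_setting');pt('wrist','cuff_center'); print((p+R@[0,0,.0071])*1e3,(p+R@[0,0,.0451])*1e3)
E
```

```text
inlay pred [(-3, [314.3, 276.8]), (2.1, [314.4, 271.0]), (7, [314.5, 265.8])]
crest ends [314.5 240.1] [315.  290.1] [314.9 173.4]
[-0.77551856  0.25291125 -0.57845212]
wrist cuff_setting 0.78 [ 908.3 -386.4  681. ]
[ 904.71821699 -385.00225248  683.85667335] [ 925.74316836 -391.42389722  652.86128823]
```

View pics/w5.png

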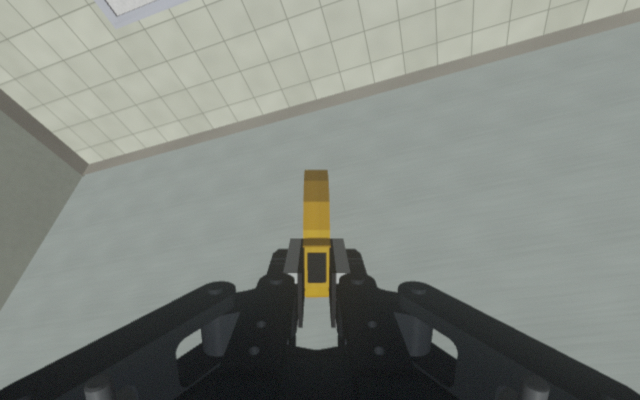

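servo_tool:
  targets:
    - [0,[-15,20,-5],0]
    - [0,[-26,38,-10],1]
    - [0,[-28,40,-10],1]
    - [0,[-28,40,-10],1]
    - [0,[-28,40,-10],1]
    - [0,[-28,40,-10],1]
    - [0,[-28,40,-10],1]
    - [0,[-28,40,-10],1]

```text
clock: 20.4
position: [0.6967, -0.0925, 0.6169]
eef_rot: [0.092, 0.948, -0.024, 0.302]
ft_force: [0.1, 1.2, -0.9]
grip_width: 0.0104
```

servo_tool:
  targets:
    - [0,[-28,40,-10],1]
    - [0,[-28,40,-10],1]
    - [0,[-28,40,-10],0]
    - [0,[-28,40,-10],0]
    - [0,[-28,40,-10],0]
    - [0,[-28,40,-10],0]
    - [0,[-28,40,-10],0]
    - [0,[-20,20,-5],0]

```text
clock: 21.2
position: [0.4803, 0.2089, 0.5417]
eef_rot: [0.075, 0.95, -0.018, 0.303]
ft_force: [0.3, -0.2, -1.4]
grip_width: 0.0105
```

```bash
python3 -c "
from h import *
st()
"
```

```text
t 21.2 p [480.3 208.9 541.7] q [ 0.625 -0.127  1.801 -0.48   1.048 -0.635] lean 35.3 leandir -8.0 jaw 81.2 jawz 0.01 F [ 0.3 -0.2 -1.4] w 10.5
```

servo_tool:
  targets:
    - [0,[-4,12,-35],0.2]
    - [0,[-4,12,-40],0]
    - [0,[-4,12,-42],0]
    - [0,[-4,12,-42],0]
    - [0,[-4,12,-42],0]
    - [0,[-4,8,-40],0]
    - [0,[0,4,-30],0]
    - [0,[0,0,-10],0]

```text
clock: 22.0
position: [0.4571, 0.2788, 0.2579]
eef_rot: [0.073, 0.951, -0.019, 0.301]
ft_force: [0.3, 0.5, -0.7]
grip_width: 0.0104
```

```bash
python3 -c "
from h import *
st()
im=save('side','pics/side6.png')
im=save('top','pics/top6.png')
cv2.imwrite('pics/side6c.png',cv2.resize(cv2.imread('pics/side6.png')[130:330,120:360],None,fx=3,fy=3,interpolation=2))
"
```

```text
t 22.0 p [457.1 278.8 257.9] q [ 0.803  0.213  2.199 -1.009  0.583  0.211] lean 35.1 leandir -8.1 jaw 81.3 jawz 0.007 F [ 0.3  0.5 -0.7] w 10.4
```

View pics/side6.png

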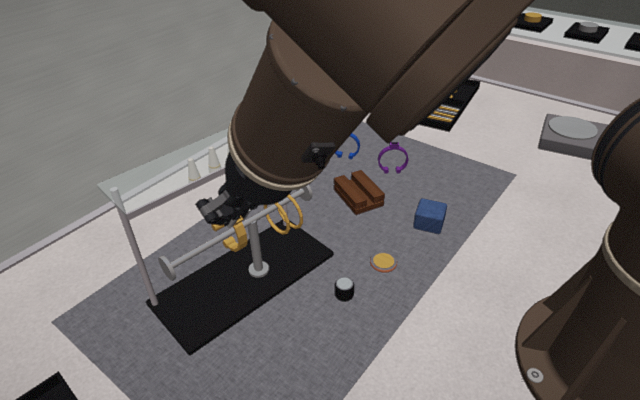

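View pics/top6.png

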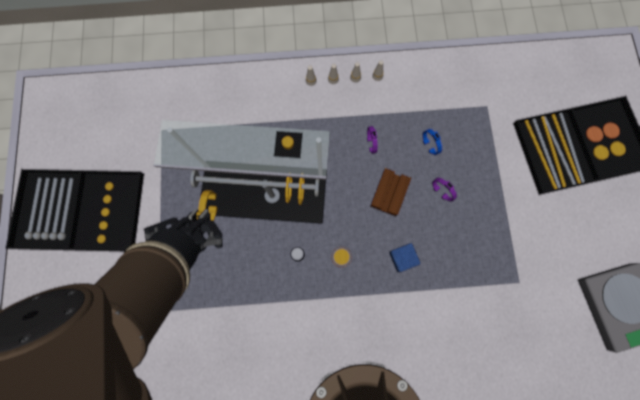

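View pics/side6c.png

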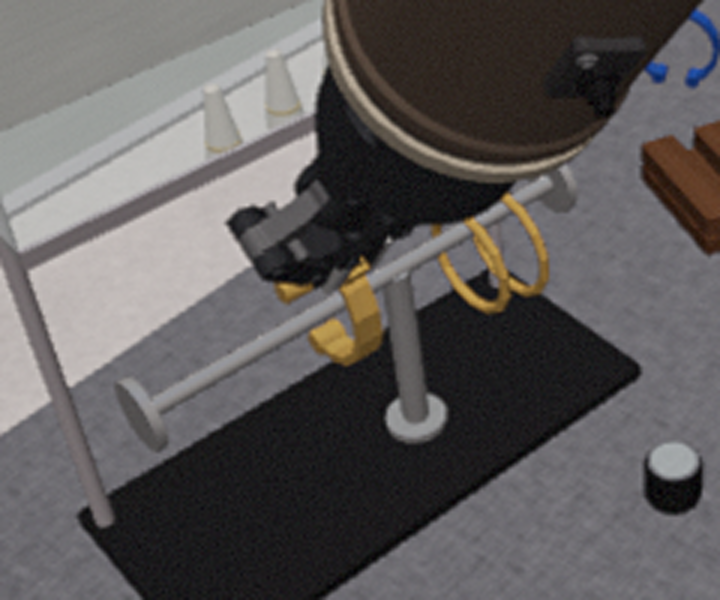

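```bash
cat > ov.py <<'E'
from fit import *
def overlay(n,src,dst,box,sc,offx=0.0,tc=.0451,dl=-.8,rack=(548.2,176.5,-8.34)):
    s=sense(); R=Rn.from_quat(s['eef_rot']).as_matrix(); p=np.array(s['position'])
    Rc=R@Ry_(dl)
    c=p+R@[offx,0,0]+Rc@[0,0,tc]
    a=np.radians(np.arange(-165,166,5)); # angle from back (tool -z)
    im=cv2.imread(src); x0,x1,y0,y1=box; im=cv2.resize(im[y0:y1,x0:x1],None,fx=sc,fy=sc,interpolation=2)
    def dr(P,col):
        q=(proj(n,P)-[x0,y0]+.5)*sc; cv2.polylines(im,[np.round(q).astype(np.int32)],False,col,1)
    for yy in(-.006,.006):
        for r in(.034,.030): dr(np.array([c+Rc@[r*np.sin(t),yy,-r*np.cos(t)] for t in a if abs(t)<np.radians(152)]),(0,255,0))
    for sgn in(-1,1):
        dr(np.array([c+Rc@[sgn*.014,yy,.029] for yy in(-.007,.007)]),(255,0,255))
    A=np.radians(rack[2]); o=np.array([rack[0],rack[1],0])/1e3;X=np.array([np.cos(A),np.sin(A),0]);Y=np.array([-X[1],X[0],0])
    for dz in(.125,.135): dr(np.array([o+Y*y+[0,0,dz] for y in(.008,.15)]),(255,255,0))
    cv2.imwrite(dst,im)
def Ry_(deg): return Rn.from_euler('y',deg,degrees=True).as_matrix()
E
python3 -c "
from ov import *
overlay('side','pics/side6.png','pics/o1.png',(160,270,190,290),6)
overlay('top','pics/top6.png','pics/o2.png',(150,290,160,250),5)
"
```

View pics/o1.png

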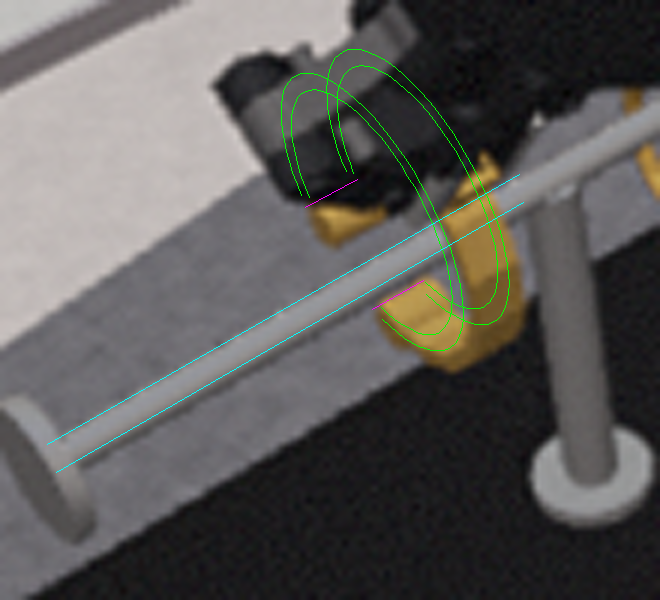

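View pics/o2.png

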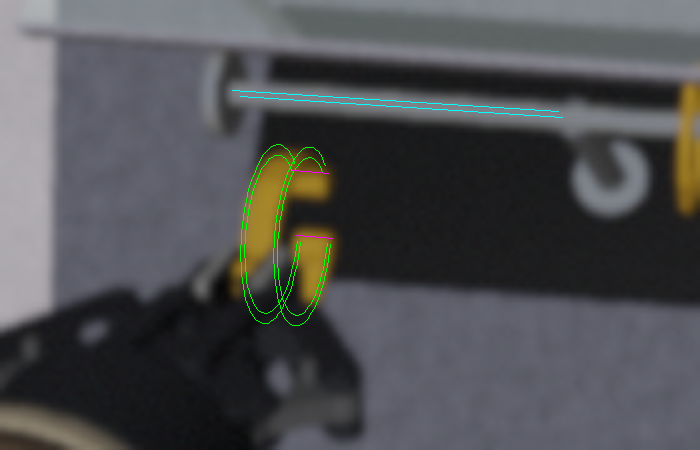

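```bash
python3 -c "
from ov import *
i=0
out=[]
for ox,dl in((.002,0.8),(.002,4.5),(.002,-4.5)):
  overlay('side','pics/side6.png','pics/t1.png',(195,255,190,260),5,ox,.0451,dl)
  overlay('top','pics/top6.png','pics/t2.png',(190,240,180,230),5,ox,.0451,dl)
  a=cv2.imread('pics/t1.png');b=cv2.imread('pics/t2.png'); b=cv2.copyMakeBorder(b,0,100,0,0,0); out.append(np.vstack([a[:350,:250],b[:250,:250]]))
cv2.imwrite('pics/o3.png',np.hstack(out))
"
```

```text
(no output)
```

View pics/o3.png

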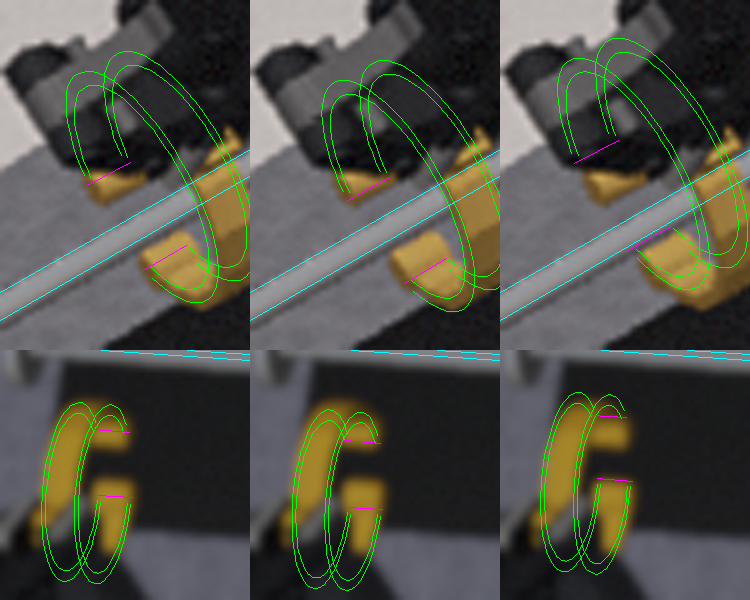

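servo_tool:
  targets:
    - [0,[8,0,-6],0]
    - [0,[10,0,-8],0]
    - [0,[10,0,-9],0]
    - [0,[10,0,-9],0]
    - [0,[8,0,-8],0]
    - [0,[4.5,0,-4],0]
    - [0,[0,0,0],0]
    - [0,[0,0,0],0]

```text
clock: 22.9
position: [0.5084, 0.2782, 0.2171]
eef_rot: [0.074, 0.95, -0.019, 0.303]
ft_force: [0.1, -0.7, -1.0]
grip_width: 0.0109
```

```bash
python3 -c "
from ov import *
st()
im=save('side','pics/side7.png')
im=save('top','pics/top7.png')
overlay('side','pics/side7.png','pics/t1.png',(170,250,180,260),6,.002,.0451,1,(547.5,176.5,-8.34))
overlay('top','pics/top7.png','pics/t2.png',(190,240,160,220),5,.002,.0451,1,(547.5,176.5,-8.34))
a=cv2.imread('pics/t1.png');b=cv2.imread('pics/t2.png'); b=cv2.copyMakeBorder(b,0,a.shape[0]-b.shape[0],0,0,0)
cv2.imwrite('pics/o4.png',np.hstack([a,b]))
"
```

```text
t 22.9 p [508.4 278.2 217.1] q [ 0.717  0.328  2.174 -1.172  0.493  0.325] lean 35.3 leandir -8.0 jaw 81.3 jawz 0.009 F [ 0.1 -0.7 -1. ] w 10.9
```

View pics/o4.png

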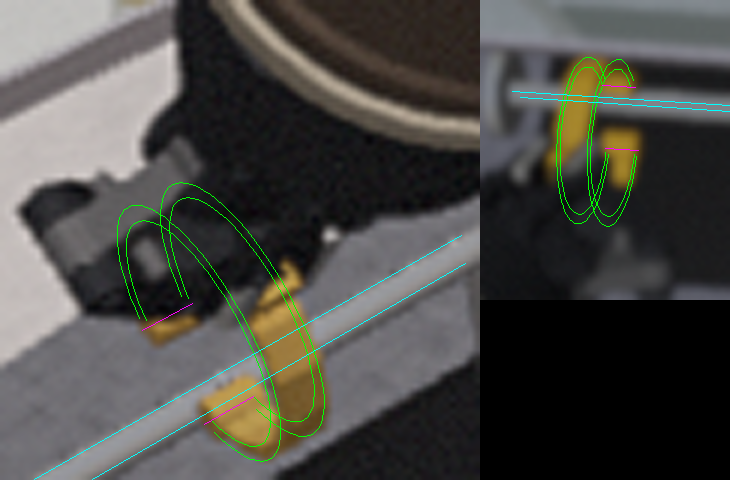

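servo_tool:
  targets:
    - [0,[2,0,-6],0]
    - [0,[2,-0.5,-6],0]
    - [0,[0,0,0],0]
    - [0,[4.5,-0.7,-6.7],0]
    - [0,[4.5,-0.7,-6.7],0]
    - [0,[4.5,-0.7,-6.7],0]
    - [0,[4.5,-0.7,-6.7],0]
    - [0,[0,0,0],0]

```text
clock: 23.8
position: [0.5301, 0.2747, 0.1771]
eef_rot: [0.074, 0.95, -0.019, 0.302]
ft_force: [-0.0, 0.0, -0.9]
grip_width: 0.0104
```

```bash
cat > chk.py <<'E'
import sys
from ov import *
k=sys.argv[1]
st()
im=save('side','pics/side%s.png'%k)
im=save('top','pics/top%s.png'%k)
st()
overlay('side','pics/side%s.png'%k,'pics/t1.png',(170,250,180,260),6,.002,.0451,1,(547.5,176.5,-8.34))
overlay('top','pics/top%s.png'%k,'pics/t2.png',(190,240,160,220),5,.002,.0451,1,(547.5,176.5,-8.34))
a=cv2.imread('pics/t1.png');b=cv2.imread('pics/t2.png'); b=cv2.copyMakeBorder(b,0,a.shape[0]-b.shape[0],0,0,0)
cv2.imwrite('pics/o%s.png'%k,np.hstack([a,b]))
E
python3 chk.py 8
```

```text
t 23.8 p [530.1 274.7 177.1] q [ 0.679  0.417  2.177 -1.362  0.446  0.502] lean 35.2 leandir -8.1 jaw 81.3 jawz 0.008 F [-0.   0.  -0.9] w 10.4
t 23.9 p [530.  274.9 177.9] q [ 0.68   0.415  2.177 -1.36   0.446  0.5  ] lean 35.3 leandir -8.0 jaw 81.3 jawz 0.009 F [-0.8  0.6 -0.9] w 10.5
```

View pics/o8.png

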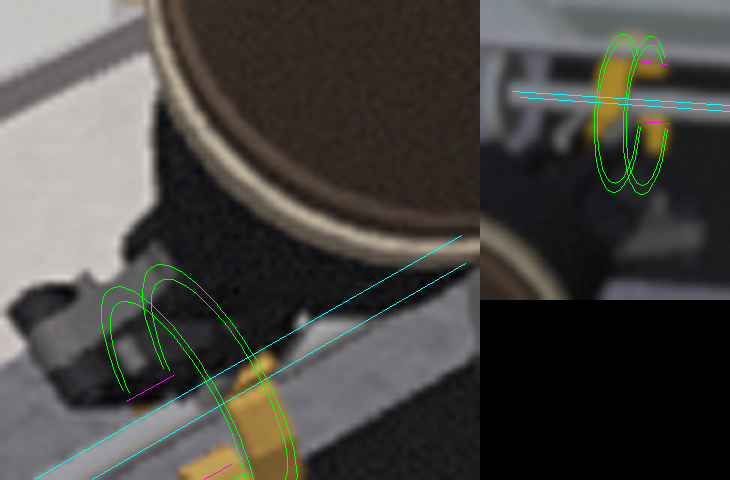

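servo_tool:
  targets:
    - [0,[3.7,-0.5,-5.2],0]
    - [0,[3.7,-0.5,-5.2],0]
    - [0,[3.7,-0.5,-5.2],0]
    - [0,[3.7,-0.5,-5.2],0]
    - [0,[3.7,-0.5,-5.2],0]
    - [0,[0,0,0],0]
    - [0,[0,0,0],0]
    - [0,[0,0,0],0]

```text
clock: 24.7
position: [0.5486, 0.2725, 0.1521]
eef_rot: [0.074, 0.95, -0.019, 0.303]
ft_force: [-0.2, 0.0, -1.6]
grip_width: 0.0102
```

```bash
python3 chk.py 9; python3 -c "
import cv2
cv2.imwrite('pics/w9.png',cv2.resize(cv2.imread('pics/side9.png')[150:350,120:340],None,fx=3,fy=3))"
```

```text
t 24.7 p [548.6 272.5 152.1] q [ 0.65   0.476  2.168 -1.493  0.424  0.619] lean 35.3 leandir -8.0 jaw 81.3 jawz 0.009 F [-0.2  0.  -1.6] w 10.2
t 24.8 p [548.6 272.6 152.2] q [ 0.65   0.476  2.168 -1.493  0.424  0.619] lean 35.3 leandir -7.9 jaw 81.3 jawz 0.009 F [ 0.6  0.  -1. ] w 10.4
```

View pics/w9.png

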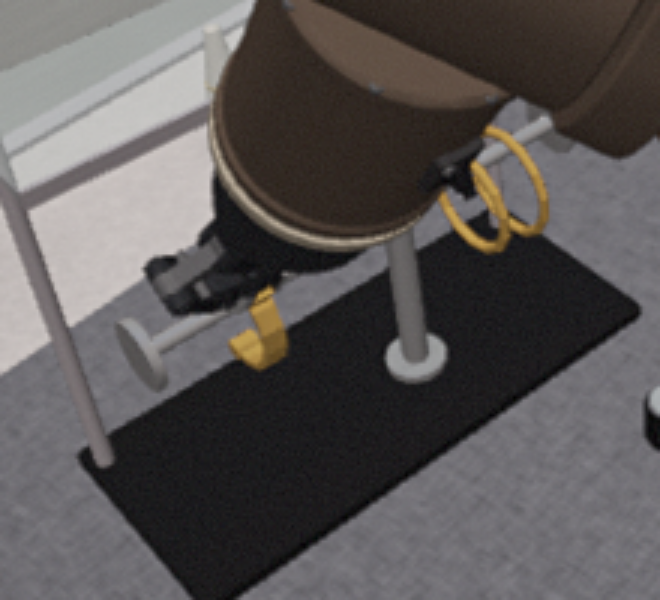

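View pics/o9.png

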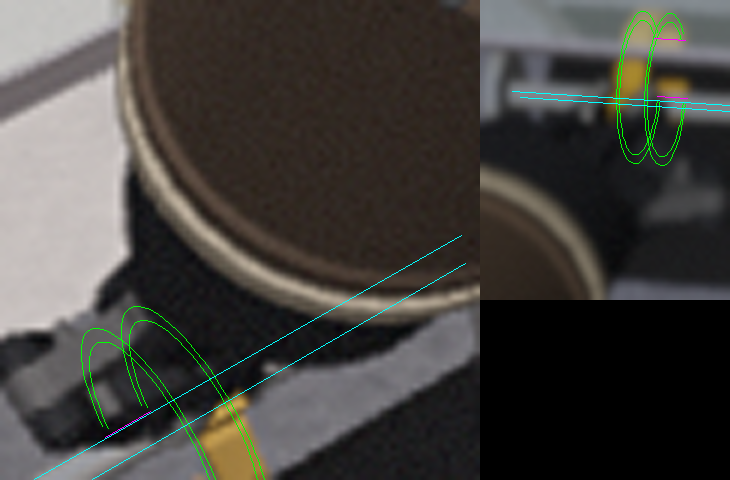

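servo_tool:
  targets:
    - [0,[0.5,3,0],0]
    - [0,[0.5,3,0],0]
    - [0,[0.5,3,0],0]
    - [0,[0.3,3,0],0]
    - [0,[0,0,0],0]
    - [0.2,[0,0,0],0]
    - [0.3,[0,0,0],0]
    - [0.35,[0,0,0],0]

```text
clock: 25.6
position: [0.5504, 0.2844, 0.1521]
eef_rot: [0.074, 0.95, -0.019, 0.303]
ft_force: [0.0, 1.1, -0.2]
grip_width: 0.0298
```

servo_tool:
  targets:
    - [0.35,[0,0,0],0]
    - [0.35,[0,0,0],0]
    - [0.35,[0,0,0],0]
    - [0.35,[0,0,0],0]
    - [0.35,[0,0,0],0]
    - [0.35,[0,0,0],0]
    - [0.35,[0,0,0],0]
    - [0.35,[0,0,0],0]

```text
clock: 26.4
position: [0.5504, 0.2845, 0.152]
eef_rot: [0.074, 0.95, -0.019, 0.302]
ft_force: [-0.1, -0.8, -0.5]
grip_width: 0.0299
```

```bash
python3 chk.py 10; python3 -c "
import cv2
cv2.imwrite('pics/w10.png',cv2.resize(cv2.imread('pics/side10.png')[150:350,120:340],None,fx=3,fy=3))"
```

```text
t 26.4 p [550.4 284.5 152. ] q [ 0.668  0.485  2.147 -1.453  0.434  0.592] lean 35.3 leandir -8.0 jaw 81.3 jawz 0.009 F [-0.1 -0.8 -0.5] w 29.9
t 26.5 p [550.4 284.5 152. ] q [ 0.668  0.485  2.147 -1.453  0.434  0.592] lean 35.3 leandir -8.0 jaw 81.3 jawz 0.009 F [-0.1 -0.  -0. ] w 29.9
```

View pics/w10.png

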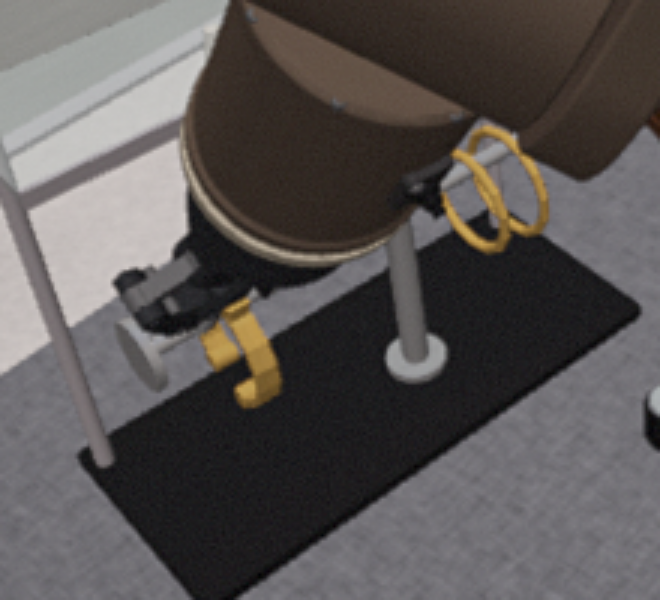

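servo_tool:
  targets:
    - [0.35,[-4,0.6,6],0]
    - [0.35,[-5,0.7,7.5],0]
    - [0.35,[-6,0.9,9],0]
    - [0.35,[-6,0.9,9],0]
    - [0.35,[-6,0.9,9],0]
    - [0.3,[-3,-15,2],0]
    - [0.1,[-2,-15,0],0]
    - [0,[-1,-7,0],0]

```text
clock: 27.3
position: [0.5167, 0.2498, 0.1945]
eef_rot: [0.074, 0.95, -0.019, 0.302]
ft_force: [-0.6, -0.5, 0.3]
grip_width: -0.0
```

```bash
python3 chk.py 11; python3 -c "
import cv2
cv2.imwrite('pics/w11.png',cv2.resize(cv2.imread('pics/side11.png')[150:350,120:340],None,fx=3,fy=3))"
```

```text
t 27.3 p [516.7 249.8 194.5] q [ 0.653  0.356  2.221 -1.343  0.436  0.457] lean 35.3 leandir -8.1 jaw 81.3 jawz 0.009 F [-0.6 -0.5  0.3] w -0.0
t 27.4 p [517.1 250.1 194.4] q [ 0.654  0.356  2.22  -1.342  0.437  0.456] lean 35.3 leandir -8.1 jaw 81.2 jawz 0.009 F [-0.3  0.7 -0.3] w 0.1
```

View pics/w11.png

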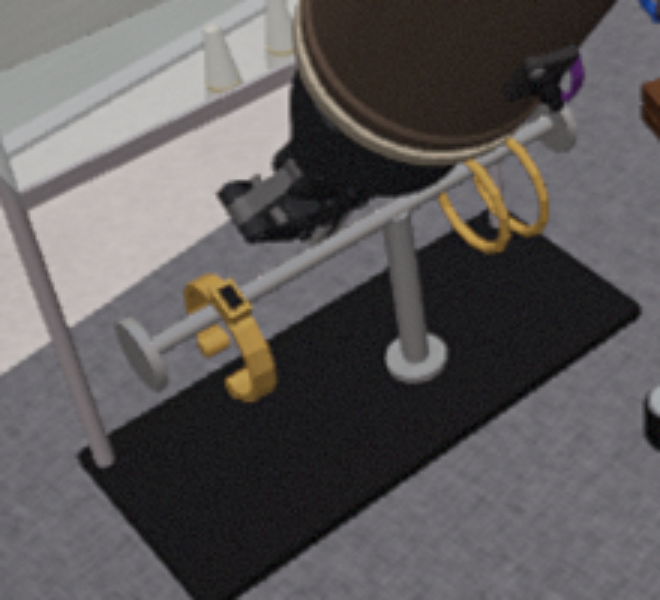

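View pics/o11.png

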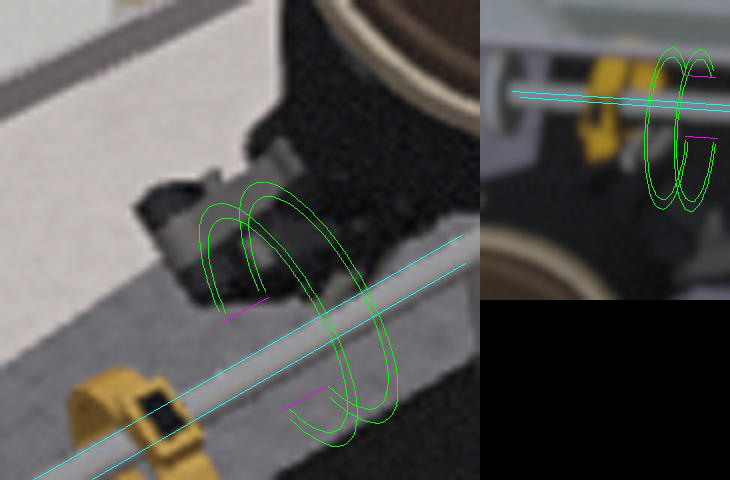

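servo_tool:
  targets:
    - [0,[6.2,-0.9,-7.8],0]
    - [0,[6.2,-0.9,-7.8],0]
    - [0,[6.2,-0.9,-7.8],0]
    - [0,[6.2,-0.9,-7.8],0]
    - [0,[6.2,-0.9,-7.8],0]
    - [0,[0,0,0],0]
    - [0,[0.4,3,0],0]
    - [0,[0.4,3,0],0]

```text
clock: 28.2
position: [0.5493, 0.2535, 0.1559]
eef_rot: [0.073, 0.95, -0.019, 0.303]
ft_force: [0.8, -0.5, -0.4]
grip_width: 0.0
```

```bash
cat >> h.py <<'E'
def rk():
    p=np.array(sense()["position"])*1000-[547.5,176.5,0]; print("rack x,y,z",round(p[0]*.989-p[1]*.145,1),round(p[0]*.145+p[1]*.989,1),round(p[2],1))
E
python3 chk.py 12; python3 -c "
from h import *
rk()
im=save('wrist','pics/wr12.png')
a=cv2.resize(cv2.imread('pics/side12.png')[190:300,130:280],None,fx=4,fy=4); cv2.imwrite('pics/w12.png',a)"
```

```text
t 28.2 p [549.3 253.5 155.9] q [ 0.615  0.459  2.192 -1.537  0.407  0.632] lean 35.3 leandir -7.9 jaw 81.3 jawz 0.009 F [ 0.8 -0.5 -0.4] w 0.0
t 28.3 p [549.4 253.9 156. ] q [ 0.615  0.458  2.191 -1.537  0.407  0.633] lean 35.3 leandir -7.9 jaw 81.4 jawz 0.01 F [-0.1 -0.2  0.5] w 0.1
rack x,y,z -9.4 76.8 156.0
```

View pics/w12.png

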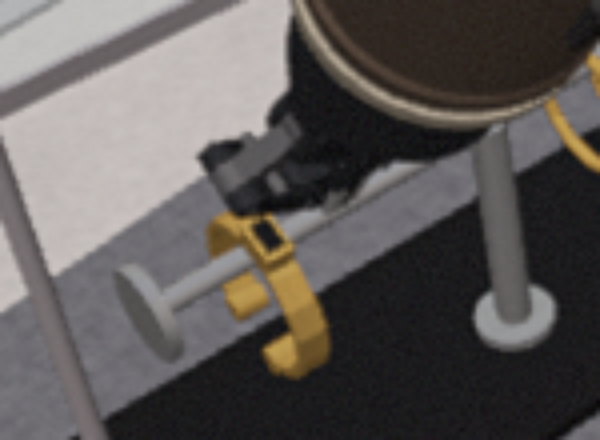

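View pics/wr12.png

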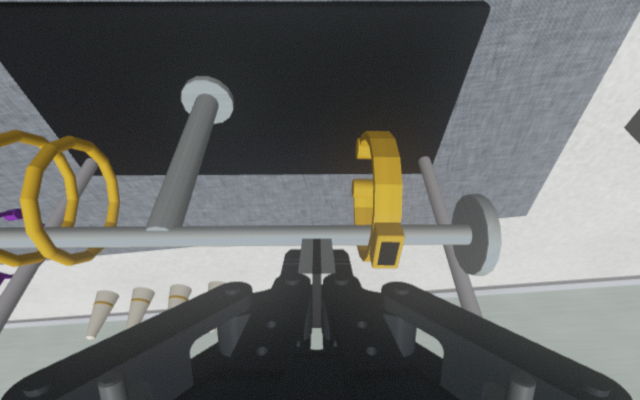

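servo_tool:
  targets:
    - [0,[0.5,3.4,0],0]
    - [0,[0.5,3.4,0],0]
    - [0,[0.5,3.4,0],0]
    - [0,[0.5,3.4,0],0]
    - [0,[0.5,3.4,0],0]
    - [0,[0.5,3.4,0],0]
    - [0,[0.5,3.4,0],0]
    - [0,[0,0,0],0]

```text
clock: 29.15
position: [0.5529, 0.2773, 0.1556]
eef_rot: [0.074, 0.95, -0.018, 0.303]
ft_force: [-1.0, -1.2, 1.7]
grip_width: -0.0003
```

```bash
python3 -c "
from h import *
st(); rk()
im=save('wrist','pics/wr13.png')
"
```

```text
t 29.15 p [552.9 277.3 155.6] q [ 0.653  0.475  2.152 -1.455  0.426  0.579] lean 35.3 leandir -7.9 jaw 81.3 jawz 0.009 F [-1.  -1.2  1.7] w -0.3
rack x,y,z -9.3 100.4 155.6
```

View pics/wr13.png

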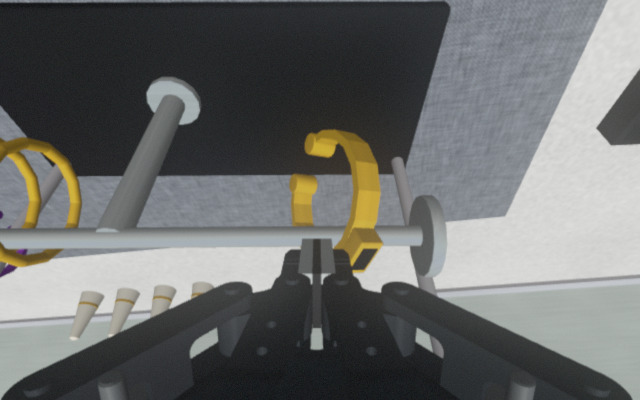

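servo_tool:
  targets:
    - [0,[-0.7,-5,0],0]
    - [0,[-0.7,-5,0],0]
    - [0,[0,0,2],5]
    - [0,[0,0,0],5]
    - [0,[0,0,0],0]
    - [0,[0,0,0],0]
    - [0,[0.2,1.5,0],0]
    - [0,[0.2,1.5,0],0]

```text
clock: 30.0
position: [0.5538, 0.2747, 0.1669]
eef_rot: [-0.008, 0.955, 0.003, 0.295]
ft_force: [-0.0, 0.3, 0.5]
grip_width: -0.0004
```

```bash
python3 -c "
from h import *
st(); rk()
im=save('wrist','pics/wr14.png')
im=save('side','pics/side14.png'); cv2.imwrite('pics/s14.png',cv2.resize(cv2.imread('pics/side14.png')[190:300,130:280],None,fx=4,fy=4))
"
```

```text
t 30.0 p [553.8 274.7 166.9] q [ 0.586  0.429  2.183 -1.548  0.308  0.463] lean 34.3 leandir 1.0 jaw 90.9 jawz 0.001 F [-0.   0.3  0.5] w -0.4
rack x,y,z -8.0 98.1 166.9
```

View pics/wr14.png

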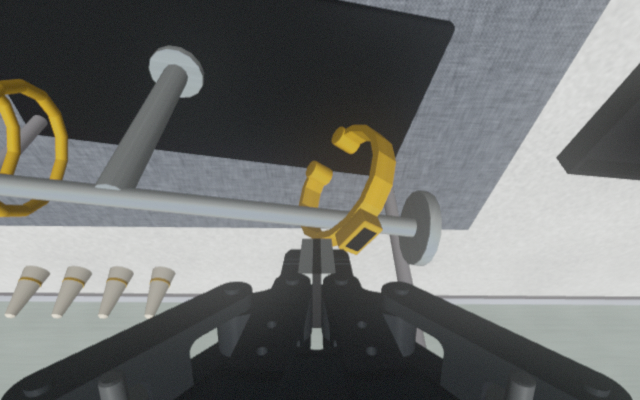

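View pics/s14.png

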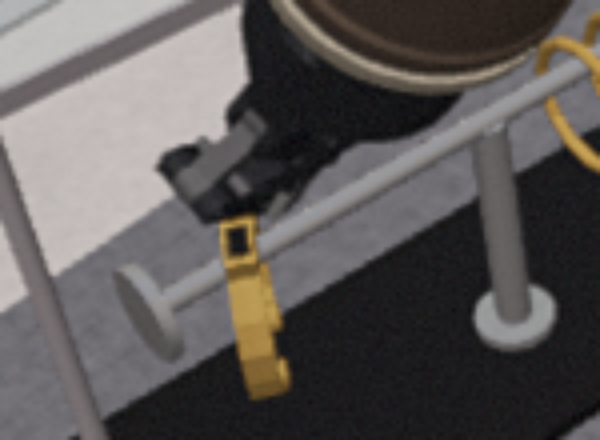

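servo_tool:
  targets:
    - [0,[-8,1.2,6],0]
    - [0,[-8,1.2,6],0]
    - [0.5,[1.4,9.5,2],0]
    - [1,[1.4,9.5,0],-2]
    - [1,[1.4,9.5,0],-3]
    - [1,[1.4,9.5,0],-3]
    - [1,[0,0,0],-1.5]
    - [1,[0,0,0],0]

```text
clock: 30.9
position: [0.5434, 0.3153, 0.181]
eef_rot: [0.071, 0.953, -0.022, 0.294]
ft_force: [0.5, 0.1, 0.3]
grip_width: 0.0844
```

```bash
python3 -c "
from h import *
st(); rk()
im=save('wrist','pics/wr15.png')
"
```

```text
t 30.9 p [543.4 315.3 181. ] q [ 0.722  0.446  2.082 -1.178  0.485  0.337] lean 34.3 leandir -8.4 jaw 81.5 jawz 0.001 F [0.5 0.1 0.3] w 84.4
rack x,y,z -24.2 136.7 181.0
```

View pics/wr15.png

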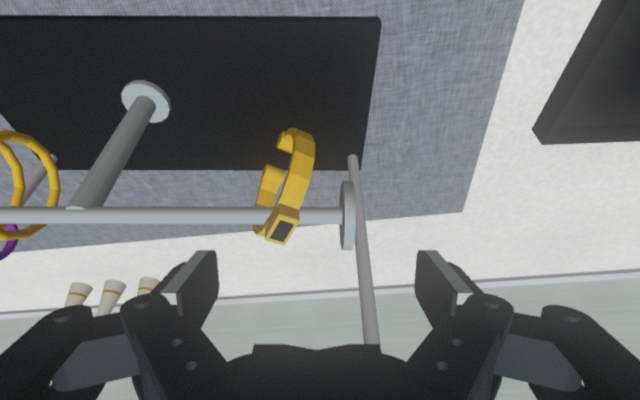

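servo_tool:
  targets:
    - [1,[3.7,-0.5,-6],0]
    - [1,[3.7,-0.5,-6],0]
    - [1,[3.7,-0.5,-6],0]
    - [1,[3.7,-0.5,-6],0]
    - [1,[3.7,-0.5,-6],0]
    - [1,[2.5,-0.5,-4],0]
    - [1,[0,0,0],0]
    - [1,[0,0,0],0]

```text
clock: 31.75
position: [0.5646, 0.3119, 0.1471]
eef_rot: [0.071, 0.953, -0.022, 0.294]
ft_force: [0.1, -0.1, 0.5]
grip_width: 0.0855
```

```bash
python3 -c "
from h import *
st(); rk()
im=save('wrist','pics/wr16.png')
im=save('side','pics/side16.png'); cv2.imwrite('pics/s16.png',cv2.resize(cv2.imread('pics/side16.png')[190:300,110:260],None,fx=4,fy=4))
"
```

```text
t 31.75 p [564.6 311.9 147.1] q [ 0.689  0.518  2.074 -1.314  0.447  0.459] lean 34.3 leandir -8.5 jaw 81.5 jawz 0.001 F [ 0.1 -0.1  0.5] w 85.5
rack x,y,z -2.8 136.3 147.1
```

View pics/wr16.png

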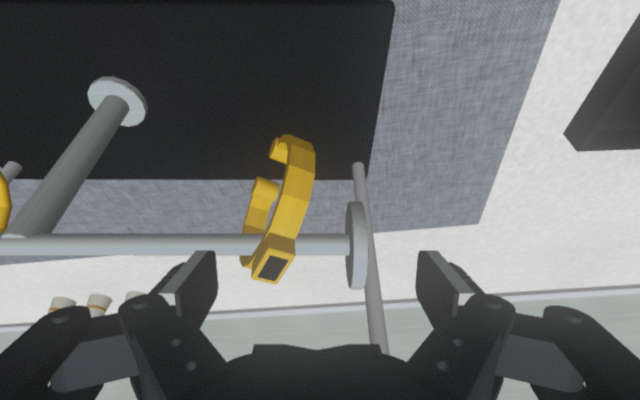

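View pics/s16.png

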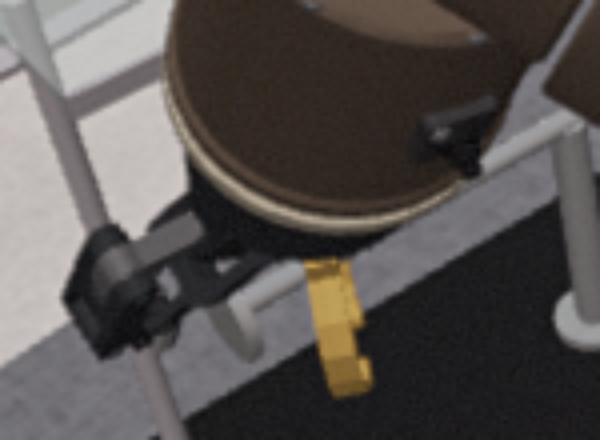

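servo_tool:
  targets:
    - [1,[0.4,3,0],0]
    - [1,[0.4,3,0],0]
    - [1,[0.5,3,0],0]
    - [1,[0.4,3,0],0]
    - [1,[0.4,3,0],0]
    - [1,[0.5,3,0],0]
    - [1,[0.4,3,0],0]
    - [1,[0,0,0],0]

```text
clock: 32.65
position: [0.5676, 0.3334, 0.1473]
eef_rot: [0.071, 0.953, -0.021, 0.294]
ft_force: [-0.2, -0.0, 0.5]
grip_width: 0.0854
```

```bash
python3 -c "
from h import *
st(); rk()
im=save('wrist','pics/wr17.png')
"
```

```text
t 32.65 p [567.6 333.4 147.3] q [ 0.717  0.533  2.036 -1.256  0.468  0.421] lean 34.3 leandir -8.4 jaw 81.5 jawz 0.001 F [-0.2 -0.   0.5] w 85.4
rack x,y,z -2.8 158.1 147.3
```

View pics/wr17.png

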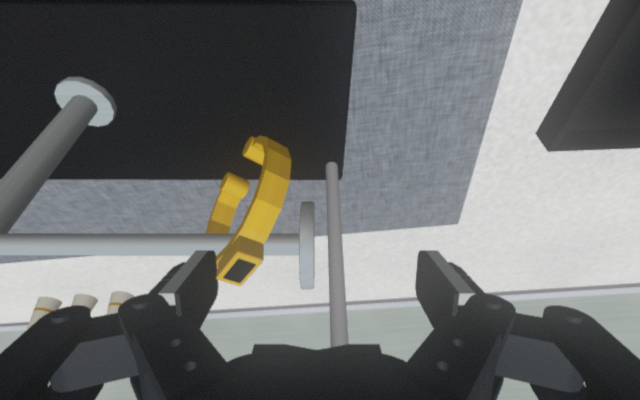

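servo_tool:
  targets:
    - [1,[0.3,2,0],0]
    - [1,[0.3,2,0],0]
    - [1,[0.3,2,0],0]
    - [1,[0.3,2,0],0]
    - [1,[0,0,0],0]
    - [1,[0,0,0],0]
    - [1,[0,0,0],0]
    - [1,[0,0,0],0]

```text
clock: 33.5
position: [0.5688, 0.3409, 0.1472]
eef_rot: [0.071, 0.953, -0.021, 0.294]
ft_force: [0.3, 0.3, 0.8]
grip_width: 0.085
```

```bash
python3 -c "
from h import *
st(); rk()
im=save('wrist','pics/wr18.png')
im=save('side','pics/side18.png'); cv2.imwrite('pics/s18.png',cv2.resize(cv2.imread('pics/side18.png')[190:300,110:260],None,fx=4,fy=4))
"
```

```text
t 33.5 p [568.8 340.9 147.2] q [ 0.727  0.539  2.022 -1.235  0.476  0.407] lean 34.3 leandir -8.4 jaw 81.5 jawz 0.001 F [0.3 0.3 0.8] w 85.0
rack x,y,z -2.8 165.7 147.2
```

View pics/wr18.png

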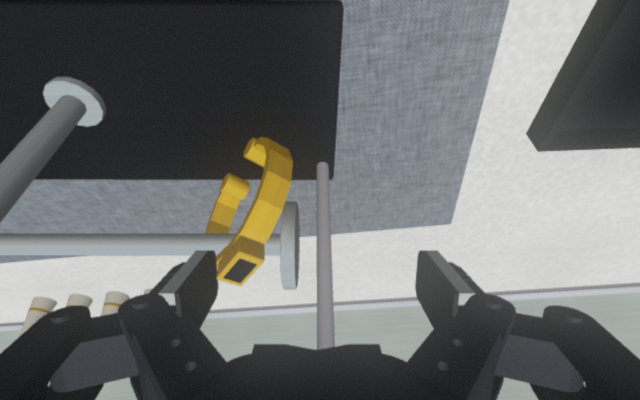

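View pics/s18.png

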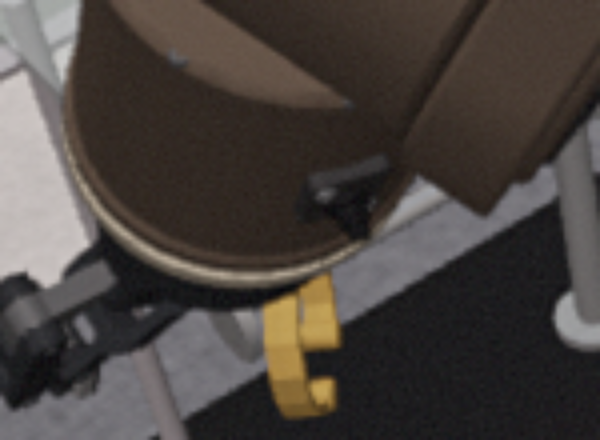

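servo_tool:
  targets:
    - [1,[-0.4,-3,0],0]
    - [1,[-5,0.7,7],0]
    - [1,[-7,1,10],0]
    - [1,[-8,1.2,12],0]
    - [1,[-8,1.2,12],0]
    - [0.8,[-11.3,-3.6,-8],0]
    - [0.6,[-11.3,-3.6,-11],0]
    - [0.6,[-11.3,-3.6,-11],0]

```text
clock: 34.4
position: [0.5059, 0.3312, 0.1588]
eef_rot: [0.071, 0.953, -0.021, 0.295]
ft_force: [-0.4, 0.1, -0.4]
grip_width: 0.0512
```

```bash
python3 -c "
from h import *
st(); rk()
im=save('wrist','pics/wr19.png')
im=save('side','pics/side19.png'); cv2.imwrite('pics/s19.png',cv2.resize(cv2.imread('pics/side19.png')[190:300,110:260],None,fx=4,fy=4))
"
```

```text
t 34.4 p [505.9 331.2 158.8] q [ 0.8    0.472  2.127 -1.267  0.5    0.513] lean 34.4 leandir -8.4 jaw 81.5 jawz 0.002 F [-0.4  0.1 -0.4] w 51.2
rack x,y,z -63.6 147.0 158.8
```

View pics/wr19.png

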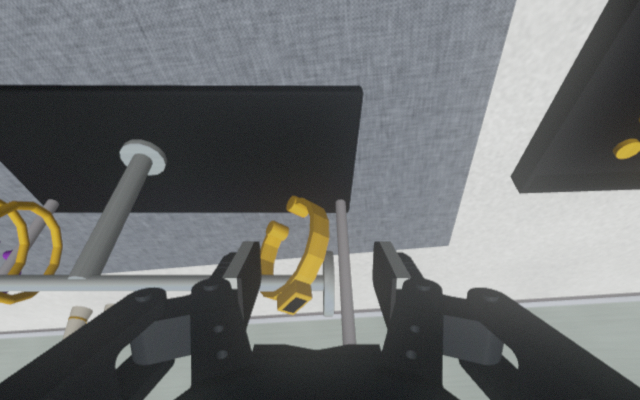

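View pics/s19.png

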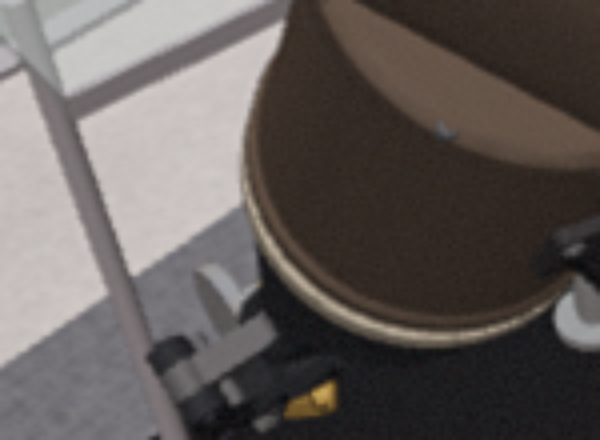

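servo_tool:
  targets:
    - [0.6,[4.2,-0.6,-6.3],0]
    - [0.6,[4.2,-0.6,-6.3],0]
    - [0.6,[4.2,-0.6,-6.3],0]
    - [0.6,[4.2,-0.6,-6.3],0]
    - [0.6,[4.2,-0.6,-6.3],0]
    - [0.6,[4.2,-0.6,-6.3],0]
    - [0.6,[0,0,0],0]
    - [0.6,[0,0,0],0]
  force: 20

```text
clock: 35.3
position: [0.5317, 0.3274, 0.1202]
eef_rot: [0.071, 0.953, -0.022, 0.294]
ft_force: [-0.6, -0.5, -0.3]
grip_width: 0.0514
```

```bash
python3 -c "
from h import *
st(); rk()
im=save('wrist','pics/wr20.png')
"
```

```text
t 35.3 p [531.7 327.4 120.2] q [ 0.757  0.557  2.115 -1.427  0.464  0.651] lean 34.3 leandir -8.5 jaw 81.5 jawz 0.001 F [-0.6 -0.5 -0.3] w 51.4
rack x,y,z -37.5 147.0 120.2
```

View pics/wr20.png

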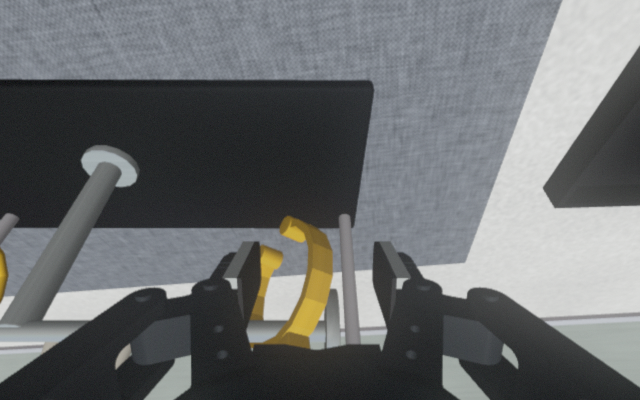

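servo_tool:
  targets:
    - [0.6,[-0.5,-3,0],0]
    - [0.6,[-0.4,-3,0],0]
    - [0.6,[-0.4,-3,0],0]
    - [0.45,[0,0,0],0]
    - [0.35,[0,0,0],0]
    - [0.25,[0,0,0],0]
    - [0.2,[0,0,0],0]
    - [0.2,[0,0,0],0]
  force: 20

```text
clock: 36.15
position: [0.5304, 0.3187, 0.1204]
eef_rot: [0.071, 0.953, -0.021, 0.294]
ft_force: [0.1, 0.3, -0.2]
grip_width: 0.0171
```

```bash
python3 -c "
from h import *
st(); rk()
im=save('wrist','pics/wr21.png')
"
```

```text
t 36.15 p [530.4 318.7 120.4] q [ 0.745  0.55   2.131 -1.458  0.458  0.674] lean 34.3 leandir -8.4 jaw 81.5 jawz 0.001 F [ 0.1  0.3 -0.2] w 17.1
rack x,y,z -37.5 138.1 120.4
```

View pics/wr21.png

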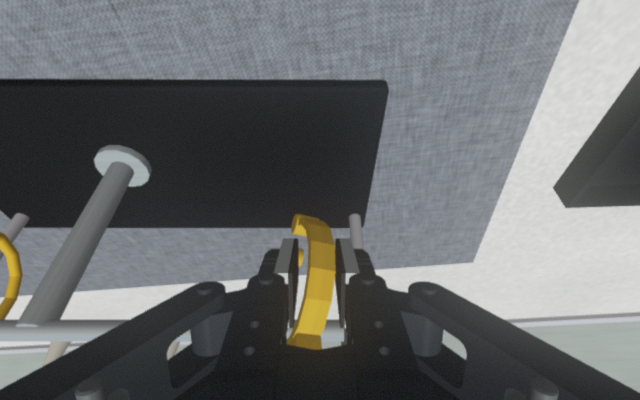

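servo_tool:
  targets:
    - [0.1,[0,0,0],0]
    - [0,[0,0,0],0]
    - [0,[0,0,0],0]
    - [0,[0,0,0],0]
    - [0,[0.2,1,0],0]
    - [0,[0.1,1,0],0]
    - [0,[0.1,1,0],0]
    - [0,[0,0,0],0]
  force: 25

```text
clock: 37.0
position: [0.5308, 0.3218, 0.1205]
eef_rot: [0.071, 0.953, -0.021, 0.294]
ft_force: [0.0, -0.8, -0.5]
grip_width: 0.0111
```

```bash
python3 -c "
from h import *
st(); rk()
im=save('wrist','pics/wr22.png')
im=save('top','pics/top22.png')
cv2.imwrite('pics/t22.png',cv2.resize(cv2.imread('pics/top22.png')[150:220,160:290],None,fx=5,fy=5,interpolation=2))
"
```

```text
t 37.0 p [530.8 321.8 120.5] q [ 0.749  0.552  2.126 -1.448  0.46   0.666] lean 34.3 leandir -8.4 jaw 81.5 jawz 0.001 F [ 0.  -0.8 -0.5] w 11.1
rack x,y,z -37.6 141.3 120.5
```

View pics/wr22.png

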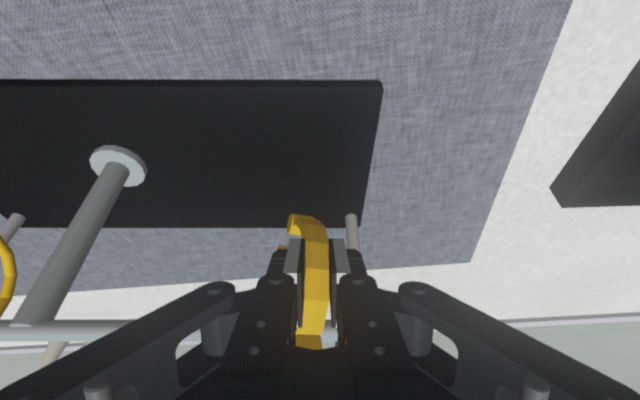

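View pics/t22.png

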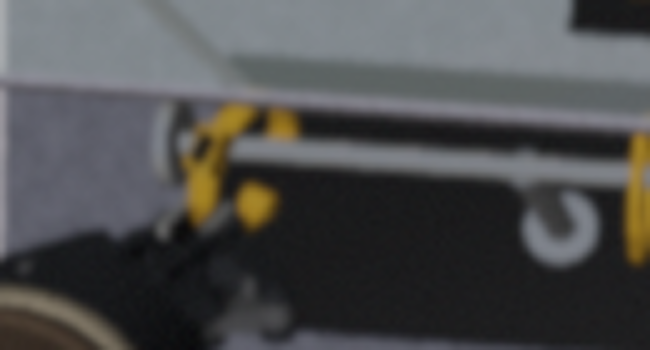

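servo_tool:
  targets:
    - [0,[0,0,0],0]
    - [0,[0,0,0],0]
    - [0,[0,0,0],0]
    - [0,[-0.3,-2,0],0]
    - [0,[-0.3,-2,0],0]
    - [0,[-0.3,-2,0],0]
    - [0,[0,0,0],0]
    - [0,[0,0,0],0]
  force: 80

```text
clock: 37.9
position: [0.5299, 0.3155, 0.1205]
eef_rot: [0.071, 0.953, -0.022, 0.294]
ft_force: [-0.0, -0.3, -0.3]
grip_width: 0.0082
```

```bash
python3 -c "
from h import *
st(); rk()
im=save('top','pics/top23.png')
cv2.imwrite('pics/t23.png',cv2.resize(cv2.imread('pics/top23.png')[150:220,160:290],None,fx=5,fy=5,interpolation=2))
from kin import *
ra=np.radians(-8.34); X=np.array([np.cos(ra),np.sin(ra),0]);Y=np.array([-X[1],X[0],0]); o=np.array([.5475,.1765,0])
for yy in(.125,.135,.145):
  for az in(-8.4,0,8,16,24):
    A=tool(34.3,az,1); s=ik(o+yy*Y-.0376*X+[0,0,.1205],A,6,[.75,.55,2.1,-1.4,.46,.66]); print(yy,az,[np.round(v,2).tolist() for v in s] if s else None)
"
```

```text
t 37.9 p [529.9 315.5 120.5] q [ 0.741  0.548  2.137 -1.469  0.456  0.682] lean 34.3 leandir -8.5 jaw 81.5 jawz 0.001 F [-0.  -0.3 -0.3] w 8.2
rack x,y,z -37.6 134.9 120.5
0.125 -8.4 [[0.73, 0.54, 2.15, -1.51, 0.45, 0.71]]
0.125 0 [[0.68, 0.53, 2.2, 4.51, 0.37, 0.8]]
0.125 8 [[0.63, 0.52, 2.24, 4.19, 0.31, 0.95]]
0.125 16 [[0.57, 0.51, 2.27, 3.8, 0.27, 1.17]]
0.125 24 [[0.5, 0.5, 2.28, 3.33, 0.25, 1.45]]
0.135 -8.4 [[0.74, 0.55, 2.14, -1.47, 0.45, 0.68]]
0.135 0 [[0.7, 0.53, 2.18, 4.56, 0.37, 0.77]]
0.135 8 [[0.64, 0.52, 2.22, 4.25, 0.31, 0.91]]
0.135 16 [[0.58, 0.51, 2.25, 3.86, 0.26, 1.13]]
0.135 24 [[0.52, 0.51, 2.27, 3.39, 0.24, 1.42]]
0.145 -8.4 [[0.75, 0.56, 2.12, -1.44, 0.46, 0.66]]
0.145 0 [[0.71, 0.54, 2.17, 4.6, 0.38, 0.73]]
0.145 8 [[0.66, 0.53, 2.21, 4.31, 0.31, 0.87]]
0.145 16 [[0.6, 0.52, 2.23, 3.92, 0.26, 1.08]]
0.145 24 [[0.54, 0.51, 2.25, 3.44, 0.23, 1.38]]
```

View pics/t23.png

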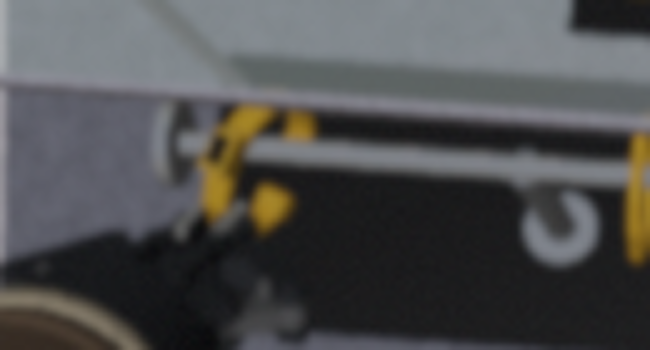

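servo_tool:
  targets:
    - [0.2,[0,0,0],0]
    - [0.2,[0,0,0],0]
    - [0.2,[-0.3,-2,0],0]
    - [0.2,[-0.3,-2,0],0]
    - [0.2,[-0.3,-2,0],0]
    - [0.2,[-0.3,-2,0],0]
    - [0.2,[-0.3,-2,0],0]
    - [0.2,[0,0,0],0]
  force: 20

```text
clock: 38.75
position: [0.5283, 0.3053, 0.1205]
eef_rot: [0.071, 0.953, -0.022, 0.294]
ft_force: [0.3, 0.6, -0.4]
grip_width: 0.0168
```

```bash
cat > tv.py <<'E'
import sys
from h import *
st(); rk(); k=sys.argv[1]
save('wrist',f'pics/wr{k}.png'); a=save('top',f'pics/top{k}.png')[150:220,160:290,::-1]
a=cv2.resize(a,None,fx=4.6,fy=4.6,interpolation=2); b=cv2.resize(cv2.imread(f'pics/wr{k}.png')[150:370,150:480],None,fx=1.1,fy=1.1)
b=cv2.copyMakeBorder(b,0,0,0,a.shape[1]-b.shape[1],0); cv2.imwrite(f'pics/v{k}.png',np.vstack([a,b]))
E
python3 tv.py 24
```

```text
t 38.75 p [528.3 305.3 120.5] q [ 0.727  0.542  2.156 -1.505  0.449  0.708] lean 34.3 leandir -8.5 jaw 81.5 jawz 0.001 F [ 0.3  0.6 -0.4] w 16.8
rack x,y,z -37.6 124.6 120.5
```

View pics/v24.png

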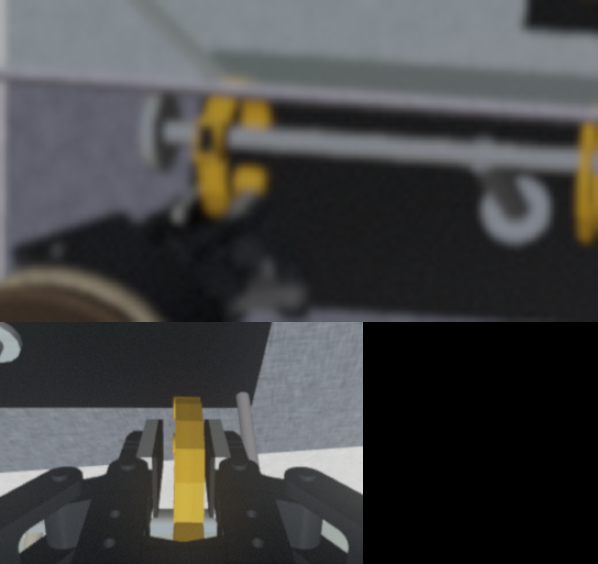

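servo_tool:
  targets:
    - [0.2,[0.3,2.2,0],0]
    - [0.1,[0,0,0],0]
    - [0,[0,0,0],0]
    - [0,[0,0,0],0]
    - [0,[0,0,0],0]
    - [0,[0.2,1.5,0],0]
    - [0,[0.3,2,0],0]
    - [0,[0,0,0],0]
  force: 40

```text
clock: 39.65
position: [0.5292, 0.3115, 0.1204]
eef_rot: [0.071, 0.953, -0.021, 0.294]
ft_force: [0.4, -0.4, 1.2]
grip_width: 0.0105
```

```bash
python3 tv.py 25
```

```text
t 39.65 p [529.2 311.5 120.4] q [ 0.736  0.546  2.145 -1.483  0.453  0.693] lean 34.3 leandir -8.4 jaw 81.5 jawz 0.001 F [ 0.4 -0.4  1.2] w 10.5
rack x,y,z -37.7 130.8 120.4
```

View pics/v25.png

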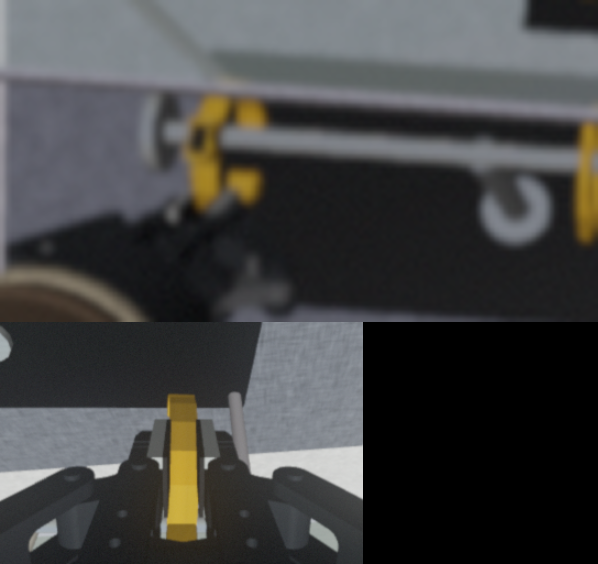

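servo_tool:
  targets:
    - [0,[0.2,1.5,0],0]
    - [0,[0.2,1.5,0],0]
    - [0,[0.2,1.5,0],0]
    - [0,[0.2,1.5,0],0]
    - [0,[0.2,1.5,0],0]
    - [0,[0.1,1,0],0]
    - [0,[0,0,0],0]
    - [0,[0,0,0],0]

```text
clock: 40.55
position: [0.5303, 0.3199, 0.1205]
eef_rot: [0.071, 0.953, -0.021, 0.294]
ft_force: [0.7, -0.2, 0.4]
grip_width: 0.0103
```

```bash
python3 tv.py 26
```

```text
t 40.55 p [530.3 319.9 120.5] q [ 0.747  0.551  2.13  -1.454  0.458  0.672] lean 34.3 leandir -8.4 jaw 81.5 jawz 0.001 F [ 0.7 -0.2  0.4] w 10.3
rack x,y,z -37.8 139.4 120.5
```

View pics/v26.png

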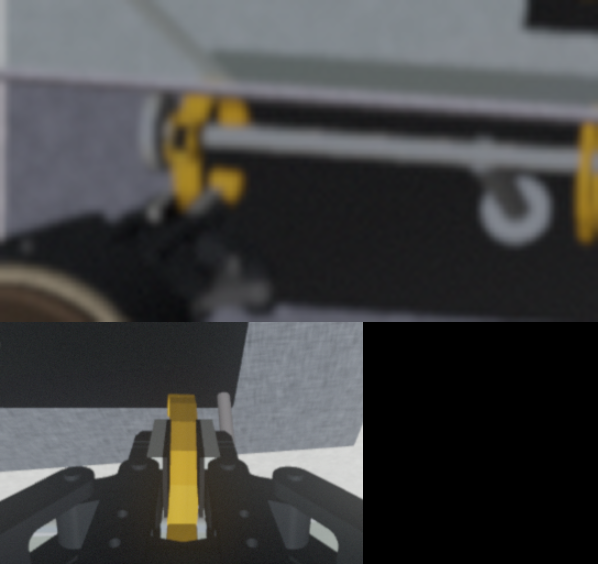

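servo_tool:
  targets:
    - [0,[0.1,1,0],0]
    - [0,[0.1,1,0],0]
    - [0,[0.2,1,0],0]
    - [0,[0.1,1,0],0]
    - [0,[0,0,0],0]
    - [0,[0,0,0],0]
    - [0,[0,0,0],0]
    - [0,[0,0,0],0]

```text
clock: 41.45
position: [0.5308, 0.3238, 0.1205]
eef_rot: [0.071, 0.953, -0.021, 0.294]
ft_force: [-0.2, -1.1, 0.6]
grip_width: 0.0103
```

```bash
python3 tv.py 27
```

```text
t 41.45 p [530.8 323.8 120.5] q [ 0.752  0.553  2.122 -1.441  0.461  0.662] lean 34.3 leandir -8.4 jaw 81.5 jawz 0.001 F [-0.2 -1.1  0.6] w 10.3
rack x,y,z -37.9 143.3 120.5
```

View pics/v27.png

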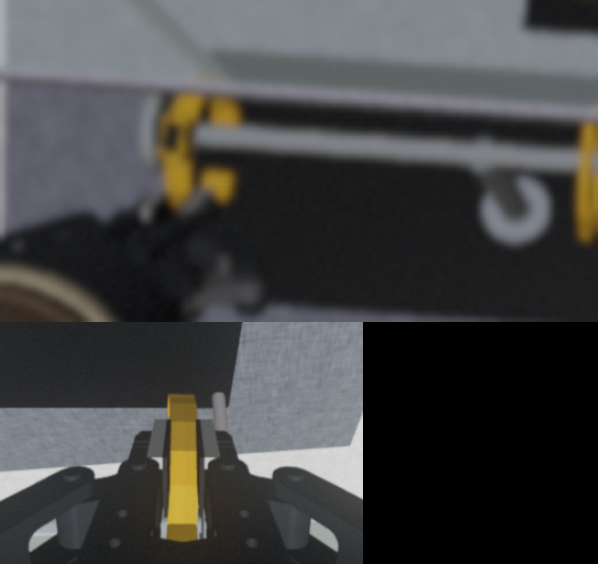

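servo_tool:
  targets:
    - [0,[0.1,1,0],0]
    - [0,[0,0,0],0]
    - [0,[0.2,1,0],0]
    - [0,[0,0,0],0]
    - [0,[0.1,1,0],0]
    - [0,[0,0,0],0]
    - [0,[0,0,0],0]
    - [0,[0,0,0],0]

```text
clock: 42.35
position: [0.5311, 0.3265, 0.1204]
eef_rot: [0.071, 0.953, -0.022, 0.294]
ft_force: [-0.4, -5.1, 1.4]
grip_width: 0.0103
```

```bash
python3 tv.py 28
```

```text
t 42.35 p [531.1 326.5 120.4] q [ 0.756  0.555  2.117 -1.43   0.464  0.654] lean 34.3 leandir -8.5 jaw 81.4 jawz 0.001 F [-0.4 -5.1  1.4] w 10.3
rack x,y,z -37.9 146.0 120.4
```

View pics/v28.png

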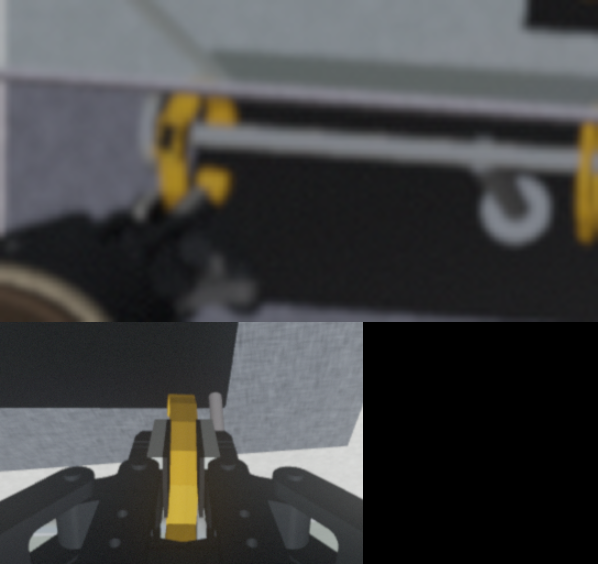

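servo_tool:
  targets:
    - [0.15,[0,0,0],0]
    - [0.2,[0,0,0],0]
    - [0.3,[0,0,0],0]
    - [0.35,[0,0,0],0]
    - [0.35,[0,0,0],0]
    - [0.35,[0,0,0],0]
    - [0.35,[0,0,0],0]
    - [0.35,[0,0,0],0]
  force: 20

```text
clock: 43.25
position: [0.5312, 0.3269, 0.1205]
eef_rot: [0.071, 0.953, -0.021, 0.294]
ft_force: [0.3, 0.6, 0.4]
grip_width: 0.0298
```

```bash
python3 tv.py 29
```

```text
t 43.25 p [531.2 326.9 120.5] q [ 0.756  0.555  2.117 -1.43   0.464  0.654] lean 34.3 leandir -8.4 jaw 81.5 jawz 0.001 F [0.3 0.6 0.4] w 29.8
rack x,y,z -37.9 146.3 120.5
```

View pics/v29.png

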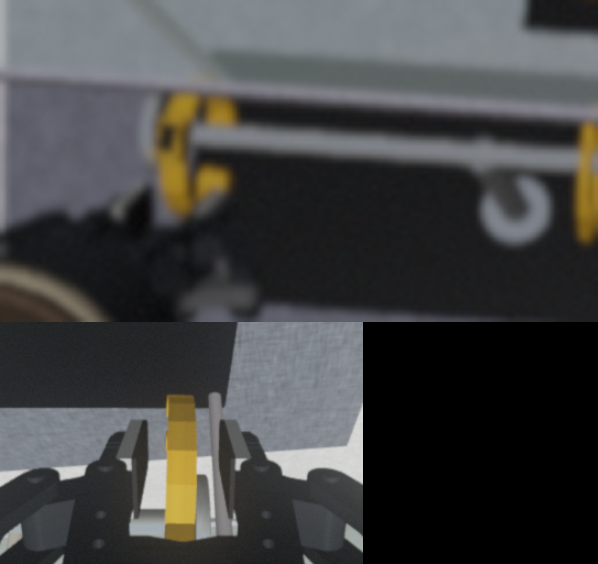

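servo_tool:
  targets:
    - [0.35,[-3,0.4,4.5],0]
    - [0.35,[-5,0.7,7.5],0]
    - [0.35,[-6,0.9,9],0]
    - [0.35,[-8,1.2,12],0]
    - [0.35,[-12,1.8,12],0]
    - [0.35,[-15,2,10],0]
    - [0.35,[-10,1,10],0]
    - [0.35,[0,0,0],0]

```text
clock: 44.15
position: [0.4714, 0.3354, 0.1868]
eef_rot: [0.071, 0.953, -0.021, 0.295]
ft_force: [0.7, -0.8, -1.0]
grip_width: 0.0298
```

```bash
python3 tv.py 30; python3 -c "
import cv2
cv2.imwrite('pics/wz.png',cv2.resize(cv2.imread('pics/wr30.png')[180:340,220:400],None,fx=4,fy=3.7,interpolation=2))"
```

```text
t 44.15 p [471.4 335.4 186.8] q [ 0.86   0.402  2.148 -1.157  0.547  0.445] lean 34.4 leandir -8.3 jaw 81.5 jawz 0.003 F [ 0.7 -0.8 -1. ] w 29.8
rack x,y,z -98.3 146.1 186.8
```

View pics/wr30.png

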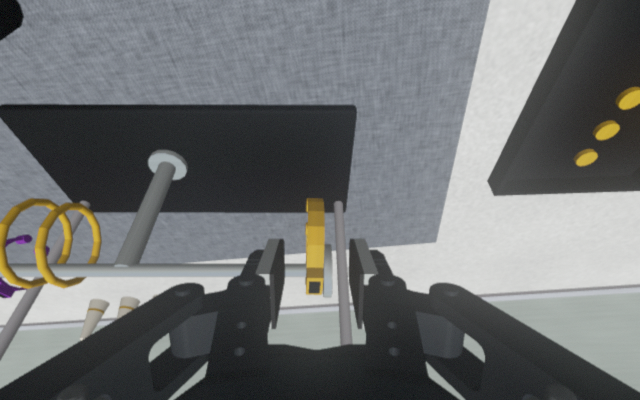

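View pics/wz.png

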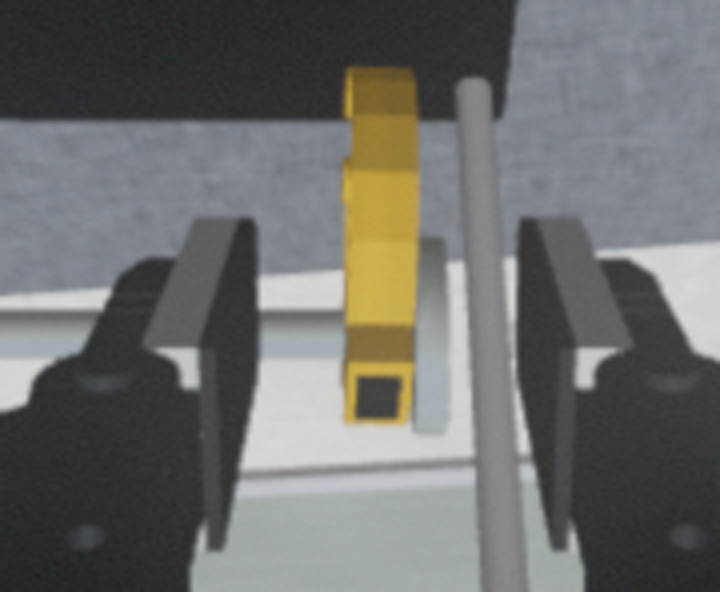

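servo_tool:
  targets:
    - [0.35,[-8,0,10],0]
    - [0.35,[-10,0,20],0]
    - [0.35,[-10,0,25],0]
    - [0.35,[-10,0,25],0]
    - [0.35,[-5,0,20],0]
    - [0.35,[0,0,10],0]
    - [0.35,[0,0,0],0]
    - [0.35,[0,0,0],0]

```text
clock: 45.05
position: [0.4295, 0.3345, 0.2946]
eef_rot: [0.071, 0.953, -0.022, 0.294]
ft_force: [-0.6, -0.1, 0.2]
grip_width: 0.0297
```

```bash
python3 tv.py 31; python3 -c "
from h import *
save('side','pics/side31.png')
for k in('ringbox','loupe','medal'): pt('side',k)
b=cv2.imread('pics/side31.png');a=cv2.imread('pics/top31.png');cv2.imwrite('pics/fin.png',np.vstack([cv2.resize(b[100:340,100:500],(600,360)),cv2.resize(a[100:280,150:470],(400,225))[:, :400].copy() if 0 else cv2.copyMakeBorder(cv2.resize(a[100:280,150:470],(400,225)),0,0,0,200,0)]))
"
```

```text
t 45.05 p [429.5 334.5 294.6] q [ 0.934  0.195  2.089 -0.834  0.737  0.114] lean 34.3 leandir -8.5 jaw 81.4 jawz 0.0 F [-0.6 -0.1  0.2] w 29.7
rack x,y,z -139.6 139.2 294.6
side ringbox 0.86 [ 370.7 -128.1   -0.9]
side loupe 0.86 [396.6 120.7   2.7]
side loupe 0.36 [547.8 176.2   6.7]
side medal 0.63 [395.8 123.1   2.8]
side medal 0.58 [382.4  17.4  -1.3]
side medal 0.35 [ 536.5 -111.9    2.5]
```

View pics/fin.png

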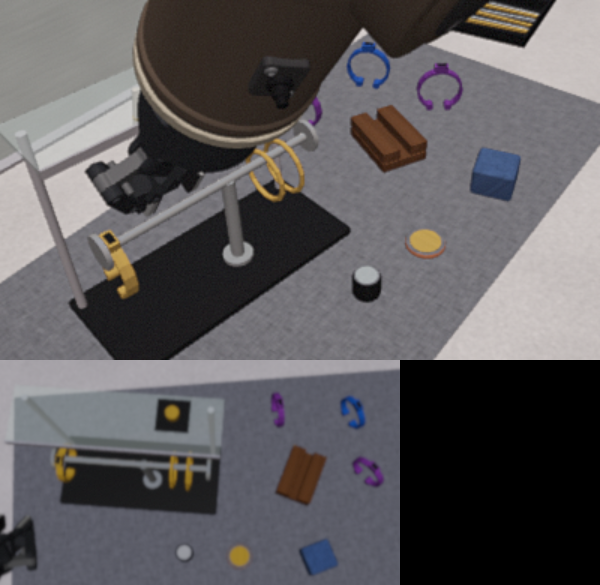

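View pics/wr31.png

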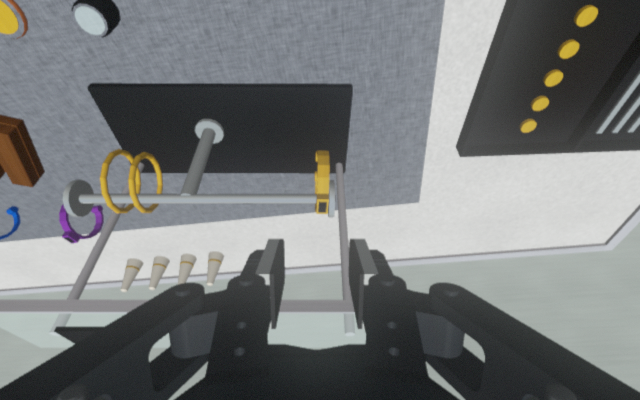

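All three views show the cuff hanging straight, flat against the end disc, with the gripper clear of it. The ring box, loupe and medal have not moved. Handing in.

```bash
python3 -c "
from rig import *
print(job_done())"
```

```text
the job is handed in; nothing more can be done
None
```

The gold cuff hangs gap down on the empty arm of the bar, up against the end disc. One force reading went over the 120 N limit, though, so the job may be judged failed.

**Force limit:** at about 16.6 s, while carrying the cuff, the arm ran quickly into a joint stop. The wrist sensor read about 137 N for a moment. Nothing was touched and 0.05 s later the reading was about 13 N, so I take it for the jolt of stopping. I went into the stops gently after that.

**What I did:**
- **Leaning the tool:** the moves cannot tilt the tool, so I pushed against the arm's reach limit to make it lean. I gripped the cuff upright in the block, then leaned it to 35° while holding it.
- **Hanging:** I brought the cuff gap first over the bar from the open side and let go. It swung to hang gap down.
- **Sliding:** two pushes at the setting turned the cuff about 30° on the bar, and it stuck at that angle. I straightened it with a finger against the robot-side part of the band and gripped it there. I then slid it along until it met the disc, shown by a 5 N reaction.

**Last checks, at 45 s of the 64 s allowed:**
- The wrist picture taken after letting go shows the cuff straight, with no visible gap to the disc.
- The side and top pictures agree, and the gripper is well clear.
- The ring box, loupe and medal are where they started, within about 5 mm of measuring error.
- I saw no sign of contact with the glass shelf.
- My two camera fits put the disc about 4 mm apart along the bar. I went by the contact force and the pictures for the final position.

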